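# Close, test and stack the push-top canisters

### The job

Close every canister on the worktop by pressing its lid button until it clicks and stays down, and feel which ones resist. Stack those that need a firm push squarely in one column in the middle of the wooden stand, and stand those whose button goes down at a light touch (perished gasket) next to one another in the steel tray for mending; leave the other things on the worktop alone.

Things in the scene. Friction and masses are not known exactly. Their poses are not given: they have to be found in the camera images.
- canister_a: square push-top canister, clear with a white lid (all look alike), 64 x 64 mm, 60 mm high to the flat lid top (lid 63 x 63, 12 mm thick), about 0.25 kg. Origin: centre of underside; x, y square to its sides. Underside: foot rim 60 x 60 mm, 3 mm high, round a 50 x 50 mm recess, so it stands flat on a canister whose button is down, not on one whose button is up. None: absent
- canister_a_button (a joint): depth (m) of its round button, 33 mm wide, mid-lid: 0 up, its top 6.5 mm above the lid. Resistance peaks at about 1.2 mm deep: 10 to 12 N with a sound gasket, 3 to 4 N with a perished one; it fades to nothing at 4 mm, then the button snaps down for good, to 0.005 (sound) or 0.006 (perished: it sinks lower). Let go earlier it springs up
- canister_b: square push-top canister, clear with a white lid (all look alike), 64 x 64 mm, 60 mm high to the flat lid top (lid 63 x 63, 12 mm thick), about 0.25 kg. Origin: centre of underside; x, y square to its sides. Underside: foot rim 60 x 60 mm, 3 mm high, round a 50 x 50 mm recess, so it stands flat on a canister whose button is down, not on one whose button is up. None: absent
- canister_b_button (a joint): depth (m) of its round button, 33 mm wide, mid-lid: 0 up, its top 6.5 mm above the lid. Resistance peaks at about 1.2 mm deep: 10 to 12 N with a sound gasket, 3 to 4 N with a perished one; it fades to nothing at 4 mm, then the button snaps down for good, to 0.005 (sound) or 0.006 (perished: it sinks lower). Let go earlier it springs up
- canister_c: square push-top canister, clear with a white lid (all look alike), 64 x 64 mm, 60 mm high to the flat lid top (lid 63 x 63, 12 mm thick), about 0.25 kg. Origin: centre of underside; x, y square to its sides. Underside: foot rim 60 x 60 mm, 3 mm high, round a 50 x 50 mm recess, so it stands flat on a canister whose button is down, not on one whose button is up. None: absent
- canister_c_button (a joint): depth (m) of its round button, 33 mm wide, mid-lid: 0 up, its top 6.5 mm above the lid. Resistance peaks at about 1.2 mm deep: 10 to 12 N with a sound gasket, 3 to 4 N with a perished one; it fades to nothing at 4 mm, then the button snaps down for good, to 0.005 (sound) or 0.006 (perished: it sinks lower). Let go earlier it springs up
- canister_d: square push-top canister, clear with a white lid (all look alike), 64 x 64 mm, 60 mm high to the flat lid top (lid 63 x 63, 12 mm thick), about 0.25 kg. Origin: centre of underside; x, y square to its sides. Underside: foot rim 60 x 60 mm, 3 mm high, round a 50 x 50 mm recess, so it stands flat on a canister whose button is down, not on one whose button is up. None: absent
- canister_d_button (a joint): depth (m) of its round button, 33 mm wide, mid-lid: 0 up, its top 6.5 mm above the lid. Resistance peaks at about 1.2 mm deep: 10 to 12 N with a sound gasket, 3 to 4 N with a perished one; it fades to nothing at 4 mm, then the button snaps down for good, to 0.005 (sound) or 0.006 (perished: it sinks lower). Let go earlier it springs up
- canister_e: square push-top canister, clear with a white lid (all look alike), 64 x 64 mm, 60 mm high to the flat lid top (lid 63 x 63, 12 mm thick), about 0.25 kg. Origin: centre of underside; x, y square to its sides. Underside: foot rim 60 x 60 mm, 3 mm high, round a 50 x 50 mm recess, so it stands flat on a canister whose button is down, not on one whose button is up. None: absent
- canister_e_button (a joint): depth (m) of its round button, 33 mm wide, mid-lid: 0 up, its top 6.5 mm above the lid. Resistance peaks at about 1.2 mm deep: 10 to 12 N with a sound gasket, 3 to 4 N with a perished one; it fades to nothing at 4 mm, then the button snaps down for good, to 0.005 (sound) or 0.006 (perished: it sinks lower). Let go earlier it springs up
- canister_f: square push-top canister, clear with a white lid (all look alike), 64 x 64 mm, 60 mm high to the flat lid top (lid 63 x 63, 12 mm thick), about 0.25 kg. Origin: centre of underside; x, y square to its sides. Underside: foot rim 60 x 60 mm, 3 mm high, round a 50 x 50 mm recess, so it stands flat on a canister whose button is down, not on one whose button is up. None: absent
- canister_f_button (a joint): depth (m) of its round button, 33 mm wide, mid-lid: 0 up, its top 6.5 mm above the lid. Resistance peaks at about 1.2 mm deep: 10 to 12 N with a sound gasket, 3 to 4 N with a perished one; it fades to nothing at 4 mm, then the button snaps down for good, to 0.005 (sound) or 0.006 (perished: it sinks lower). Let go earlier it springs up
- stand: fixed square wooden stand, 116 x 116 x 14 mm; origin at the centre of its underside, x and y along its sides
- stand_top (a point): centre of the stand's upper face, 14 mm above the worktop
- tray: fixed shallow steel tray, 190 mm (its y axis) x 90 mm (its x axis), walls 3 mm thick with a rolled rim 16 mm high; origin at the centre of its underside. Holds two canisters side by side along y
- tray_floor (a point): centre of the tray's inner floor, 3 mm above the worktop; axes as the tray
- label_roll: roll of labels lying flat, 83 x 66 x 17 mm; not part of the job, leave alone; origin at its underside, near the centre
- marker_pen: marker pen, 135 mm long; not part of the job, leave alone; origin at its underside, near the centre
- jam_funnel: steel jam funnel on its mouth, 139 x 166 x 72 mm; not part of the job, leave alone; origin at its underside, near the centre

How it is judged (in metres and radians):
On the way:
1. every canister has been closed: all buttons clicked down (value of joint each of canister_a_button, canister_b_button, canister_c_button, canister_d_button, canister_e_button, canister_f_button above 0.004 m), for 0.2 s.
At the end, for the whole second after the job is handed in: All buttons down (over 4 mm). Firm-button canisters stand upright in one column on the stand, centres within 10 mm of its centre, sides within 8 degrees of parallel to its sides; light-button ones stand upright on the tray's floor. All released and at rest (all of step 1 and angle between each of canister_a, canister_b, canister_c, canister_d, canister_e, canister_f's own z axis and vertical below 0.06 rad and linear speed of each of canister_a, canister_b, canister_c, canister_d, canister_e, canister_f below 0.01 m/s and angular speed of each of canister_a, canister_b, canister_c, canister_d, canister_e, canister_f below 0.1 rad/s and contact force between each of canister_a, canister_b, canister_c, canister_d, canister_e, canister_f and the fingers below 0.1 N and ((value of joint canister_a_button above 0.0055 m and x of canister_a in the frame of tray_floor between -0.03 and 0.03 m and y of canister_a in the frame of tray_floor between -0.07 and 0.07 m and z of canister_a in the frame of tray_floor between -0.004 and 0.006 m) or (value of joint canister_a_button below 0.0055 m and horizontal distance between canister_a and stand_top below 0.01 m and z of canister_a in the frame of stand_top above -0.004 m and (angle between the x axis of canister_a and the x axis of stand, either way round below 0.14 rad or angle between the x axis of canister_a and the y axis of stand, either way round below 0.14 rad))) and ((value of joint canister_b_button above 0.0055 m and x of canister_b in the frame of tray_floor between -0.03 and 0.03 m and y of canister_b in the frame of tray_floor between -0.07 and 0.07 m and z of canister_b in the frame of tray_floor between -0.004 and 0.006 m) or (value of joint canister_b_button below 0.0055 m and horizontal distance between canister_b and stand_top below 0.01 m and z of canister_b in the frame of stand_top above -0.004 m and (angle between the x axis of canister_b and the x axis of stand, either way round below 0.14 rad or angle between the x axis of canister_b and the y axis of stand, either way round below 0.14 rad))) and ((value of joint canister_c_button above 0.0055 m and x of canister_c in the frame of tray_floor between -0.03 and 0.03 m and y of canister_c in the frame of tray_floor between -0.07 and 0.07 m and z of canister_c in the frame of tray_floor between -0.004 and 0.006 m) or (value of joint canister_c_button below 0.0055 m and horizontal distance between canister_c and stand_top below 0.01 m and z of canister_c in the frame of stand_top above -0.004 m and (angle between the x axis of canister_c and the x axis of stand, either way round below 0.14 rad or angle between the x axis of canister_c and the y axis of stand, either way round below 0.14 rad))) and ((value of joint canister_d_button above 0.0055 m and x of canister_d in the frame of tray_floor between -0.03 and 0.03 m and y of canister_d in the frame of tray_floor between -0.07 and 0.07 m and z of canister_d in the frame of tray_floor between -0.004 and 0.006 m) or (value of joint canister_d_button below 0.0055 m and horizontal distance between canister_d and stand_top below 0.01 m and z of canister_d in the frame of stand_top above -0.004 m and (angle between the x axis of canister_d and the x axis of stand, either way round below 0.14 rad or angle between the x axis of canister_d and the y axis of stand, either way round below 0.14 rad))) and ((value of joint canister_e_button above 0.0055 m and x of canister_e in the frame of tray_floor between -0.03 and 0.03 m and y of canister_e in the frame of tray_floor between -0.07 and 0.07 m and z of canister_e in the frame of tray_floor between -0.004 and 0.006 m) or (value of joint canister_e_button below 0.0055 m and horizontal distance between canister_e and stand_top below 0.01 m and z of canister_e in the frame of stand_top above -0.004 m and (angle between the x axis of canister_e and the x axis of stand, either way round below 0.14 rad or angle between the x axis of canister_e and the y axis of stand, either way round below 0.14 rad))) and ((value of joint canister_f_button above 0.0055 m and x of canister_f in the frame of tray_floor between -0.03 and 0.03 m and y of canister_f in the frame of tray_floor between -0.07 and 0.07 m and z of canister_f in the frame of tray_floor between -0.004 and 0.006 m) or (value of joint canister_f_button below 0.0055 m and horizontal distance between canister_f and stand_top below 0.01 m and z of canister_f in the frame of stand_top above -0.004 m and (angle between the x axis of canister_f and the x axis of stand, either way round below 0.14 rad or angle between the x axis of canister_f and the y axis of stand, either way round below 0.14 rad)))); the robot touches nothing.
It fails at once if a bystander was shoved aside by more than 4 cm (distance of any of label_roll, marker_pen, jam_funnel from where it was at the start of the episode above 0.04 m).
Of canister_a, canister_b, canister_c, canister_d, canister_e, canister_f only 4 to 6 are there at a start; the rules pass over those that are not, and their reading is None.
At some moment in a run one of canister_b, canister_e may be knocked a few centimetres aside while the robot is not near it.
Once in a run the grip may slacken for a moment while it holds something.
It also fails if it takes over 210 s, if anything falls off the work surface, if the arm or the gripper's body presses on something with over 40 N, if the wrist force passes 120 N, or if a joint passes its speed limit or range.

### The arm

A 6-joint arm with a two-finger parallel gripper is mounted at the origin on a cart in front of the work surface, level with it; the furniture and walls round the work are solid. World frame = base frame: x ahead of the robot, y to its left, z up, the work surface at z = 0. Lengths are in mm, angles in degrees, forces in N, time in s.
With the tool pointing down it reaches from about 300 to 850 mm from the base axis. Payload 4.2 kg.
Tool frame: the origin (TCP) lies at the very end of the fingers, on their centre line; the grasp point (between the pads) lies 19 mm behind it (env.grip_depth is the distance from the TCP to the grasp point, in mm); z points along the fingers, y is the line along which they close (so a half turn about z gives the same grasp; the last joint's range is limited). The gripper opens to 91 mm and grips with 3 to 60 N. Pads are 32 mm wide; open, the fingers measure 118 mm over their backs; the gripper's body (76 mm by 178 mm) begins 60 mm behind the grasp point.
Start: joints at [74.771, 18.312, 89.639, -0, 72.044, -1.146], TCP at [139.917, 557.733, 213.976] pointing down, gripper open.
Joint ranges: [-177.97, 177.97], [-48.28, 115.42], [12.27, 149.76], [-77.06, 257.06], [2.81, 150.46], [-146.56, 146.56]. Speed limits (degrees/s): [147.25, 147.25, 180, 180, 180, 180].

### API

Orientations are given as [roll, pitch, yaw] about the fixed x, y, z axes, in that order (R = Rz(yaw) Ry(pitch) Rx(roll)).
In Python, from workcell import env, cams gives the robot as it stands.
- The arm moves only by the tool apply_moves, never from a script. Its argument "deltas" is a list of rows, each a list of 5 numbers: the shift along the tool's x, y, z in m, then the turn about the tool's z in rad, then the opening, from -1 (shut) to 1 (fully open), so that 0 is half open. In form: [[tx, ty, tz, roll, gripper], ...]. A call has 1 to 5 rows; each row is the pose to reach, as a shift and turn from the pose commanded when the call began, along the tool's axes at that moment; what a row does not reach only later rows make up. A row lasts 1/10 s, in which the tool goes at most 50 mm and 8.59 degrees, less where a joint would pass 70% of its speed; a pose out of reach is approached as far as the arm can. A call with a gripper value outside its range is refused whole. The fingers move at their own pace and stop on an object; "grip_force" is the grip in N (left out, the last holds). Time passes only in rows, so rows that repeat a pose let the fingers close. It gives the time, the measured TCP pose, the force, the opening and the grip force at its end, in the units of the state.
- env.state(): the state, without advancing time (a new reading comes with each control period).
- cams.grab_frame(name): name is "side" or "top"; returns the picture (400x640x3 uint8, blue, green, red); there is no depth.
- cams.get_calibration(name): a dict with "mtx" (3x3 intrinsics, pixels), "eye" and "attitude" of the camera in the world. Camera axes: x right, y down, z forward; pixel columns grow to the right and rows downward; lengths in mm; the calibration is good to about 2 mm. A picture is of the moment at which its call begins. get_calibration takes no time and is no camera call.
- env.job_done(): hands the job in; it is judged then, once.
The state is a dict: "time_s": time; "qpos": joint angles; "qvel": joint speeds; "effort": joint torques, N m; "ee_pos": TCP position; "ee_rot": TCP orientation; "force": force on the tool from outside, world axes, zero at the start; "torque": the same for the moment, N m; "gripper_width": finger opening in mm; "gripper_force": force on a finger pad.
Only numpy, scipy, OpenCV 4.12 (cv2) and the standard library are available. Lean on these libraries where they do the work, as an engineer would, in place of code of your own. Each camera call takes 0.05 s, during which the arm holds its last target. There are 200 camera calls.

## Working session

There is one attempt and no reset: what is moved stays moved. The work goes in short steps, Python scripts to look and compute and a tool call to move; the robot and the scene stay as the last step left them, time stands still between calls to the robot, and variables do not carry over. Pictures are saved under pics/ and viewed, at most 14 in all, crops included, and the job is handed in when it is done.

Besides the shell and the picture viewer there is one more tool, called after ">>>" by a JSON object that holds its "api" and its "payload". apply_moves: Moves the arm, as the interface text tells. Its arguments: {"type":"object","properties":{"deltas":{"type":"array"},"grip_force":{"type":"number"}},"required":["deltas"]}

```bash
mkdir -p pics
python3 - <<'E'
from workcell import env,cams
import cv2
for n in("top","side"):
    cv2.imwrite(f"pics/{n}0.png",cams.grab_frame(n)); print(n,cams.get_calibration(n))
print(env.state())
E
```

```text
top {'mtx': array([[381.10151632,   0.        , 314.32710691],
       [  0.        , 381.10151632, 193.98511197],
       [  0.        ,   0.        ,   1.        ]]), 'eye': array([ 382.68731379,  191.29085951, 1086.81146171]), 'attitude': array([-169.45576188,    0.25015653,  -89.25513662])}
side {'mtx': array([[385.04552048,   0.        , 321.79661246],
       [  0.        , 385.04552048, 203.96521126],
       [  0.        ,   0.        ,   1.        ]]), 'eye': array([ 275.88341463, -754.48680963,  527.27782449]), 'attitude': array([-1.14103812e+02,  8.34633641e-02, -1.56728344e+01])}
{'time_s': 0.1, 'qpos': array([ 7.47693847e+01,  1.83477896e+01,  8.96989932e+01, -1.40291919e-03,
        7.20431458e+01, -1.14335275e+00]), 'qvel': array([-0.02574163, -0.08200349, -0.16404717,  0.04912673, -0.06508154,
       -0.07567378]), 'effort': array([-1.10420845e-04, -4.13337100e+01, -2.32510471e+01,  7.28233298e-02,
        4.21311543e-02, -6.35255287e-05]), 'ee_pos': array([139.81984209, 557.28344201, 213.20910243]), 'ee_rot': array([-1.79910063e+02, -4.60794069e-04,  1.65913171e+02]), 'force': array([-0.09776156, -0.21881864,  0.14841348]), 'torque': array([-0.00283745,  0.06181412, -0.00314841]), 'gripper_force': 0.0, 'gripper_width': 91.15201699608188}
```

View pics/top0.png

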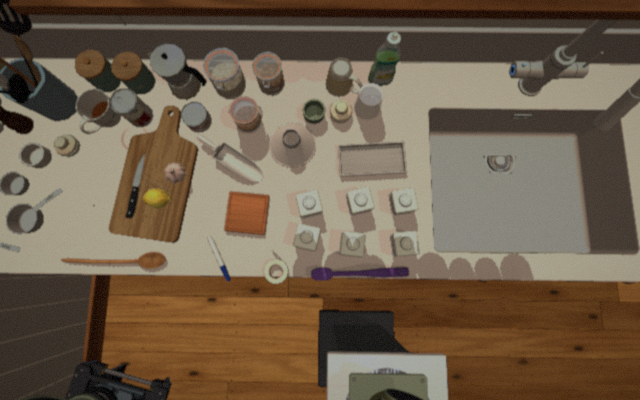

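View pics/side0.png

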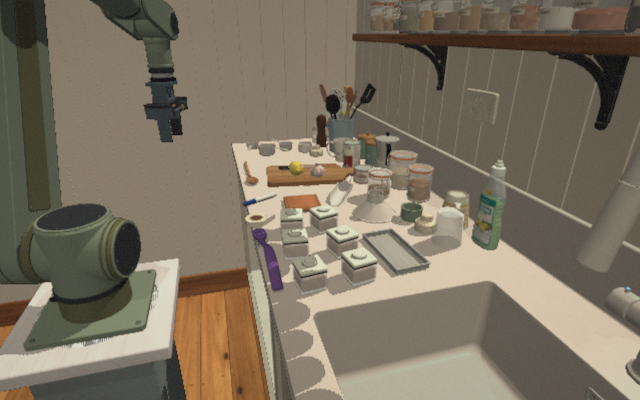

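Top view: six canisters near px (309,203), (360,201), (403,200), (307,236), (352,243), (405,243); the stand is the orange square (247,213), the tray is at (372,160) and the funnel at (291,145). I'll enlarge for precise corners.

```bash
cat > h.py <<'E'
from workcell import env,cams
import numpy as np,cv2
from scipy.spatial.transform import Rotation as R
def rays(n,uv):
    c=cams.get_calibration(n); uv=np.atleast_2d(uv).astype(float)
    d=np.c_[uv,np.ones(len(uv))]@np.linalg.inv(c['mtx']).T
    return c['eye'],d@R.from_euler('xyz',c['attitude'],degrees=True).as_matrix().T
def at_z(n,uv,z):
    e,d=rays(n,uv); return e+d*((z-e[2])/d[:,2])[:,None]
def proj(n,P):
    c=cams.get_calibration(n); M=R.from_euler('xyz',c['attitude'],degrees=True).as_matrix()
    q=(np.atleast_2d(P)-c['eye'])@M@c['mtx'].T; return q[:,:2]/q[:,2:]
def crop(n,x0,y0,x1,y1,s,name):
    im=cams.grab_frame(n)[y0:y1,x0:x1]; cv2.imwrite(f'pics/{name}.png',cv2.resize(im,None,fx=s,fy=s,interpolation=cv2.INTER_CUBIC))
def st():
    s=env.state(); print('t',s['time_s'],'pos',s['ee_pos'].round(1),'rot',s['ee_rot'].round(2),'F',s['force'].round(2),'w',round(s['gripper_width'],1),'q',s['qpos'].round(1))
E
python3 - <<'E'
from h import *
crop('top',215,125,425,280,3.8,'c1')
print(proj('top',[[0,0,0],[400,0,0],[400,200,0]]))
E
```

```text
[[387.34048226 414.64528993]
 [384.20069555 259.55349982]
 [312.99775507 258.61971212]]
```

View pics/c1.png

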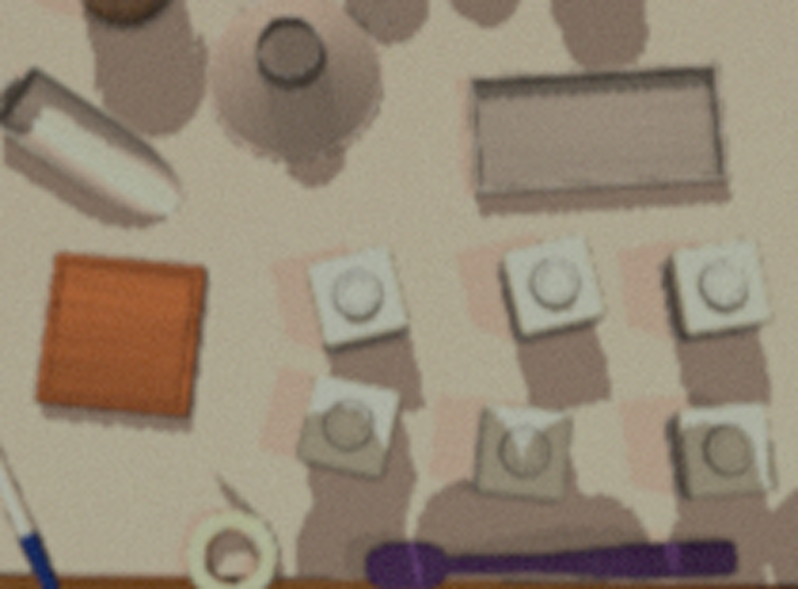

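```bash
cat > m.py <<'E'
from h import *
Q={1:[(310,263),(388,247),(408,328),(328,349)],2:[(503,254),(584,237),(604,317),(524,339)],3:[(670,254),(752,241),(769,322),(688,336)],
4:[(317,377),(400,391),(384,476),(300,458)],5:[(483,407),(573,411),(567,497),(477,490)],6:[(681,412),(768,404),(774,488),(685,497)],
'stand':[(57,254),(206,267),(190,416),(38,403)],'tray':[(473,79),(716,67),(724,183),(476,194)]}
B={1:(358,295),2:(555,286),3:(723,286),4:(348,424),5:(525,452),6:(728,449)}
for k,q in Q.items():
    z=60 if k in B else (14 if k=='stand' else 16)
    P=at_z('top',np.array(q)/3.8+[215,125]-0.37,z)[:,:2]
    e=np.roll(P,-1,0)-P; a=np.degrees(np.arctan2(e[:,1],e[:,0])); a=(a+45)%90-45
    s=f'{k} c {P.mean(0).round(1)} ang {a.round(1)} mean {a.mean().round(1)} len {np.linalg.norm(e,axis=1).round(1)}'
    if k in B: s+=f" btn {at_z('top',np.array(B[k])/3.8+[215,125]-0.37,66.5)[0,:2].round(1)}"
    print(s)
E
python3 m.py
```

```text
1 c [549.5 212.6] ang [12.5 14.3 15.5 12.8] mean 13.8 len [57.5 60.8 59.1 63.8] btn [549.5 212.8]
2 c [558.5  72.4] ang [12.7 13.1 16.1 13.5] mean 13.9 len [60.1 59.8 59.7 63.4] btn [557.8  72.2]
3 c [558.8 -46.8] ang [ 9.8  9.7 10.5 10.9] mean 10.2 len [60.3 59.8 59.1 60.6] btn [559.2 -47.7]
4 c [457.3 217. ] ang [ -8.9 -10.1 -11.2 -10.7] mean -10.2 len [59.8 60.8 60.4 58.3] btn [457.7 218.4]
5 c [440.8  93.6] ang [-1.8 -4.6 -3.7 -4.1] mean -3.6 len [63.7 60.3 63.1 58.3] btn [439.7  94.3]
6 c [443.3 -48.4] ang [6.  2.  6.4 1.3] mean 3.9 len [62.  58.8 62.8 59.4] btn [443.6 -47.6]
stand c [526.2 389.2] ang [-4.4 -4.  -4.1 -4.1] mean -4.2 len [113.3 112.4 113.3 112.8]
tray c [687.6  32.9] ang [3.6 2.1 3.3 1.5] mean 2.6 len [187.6  91.9 188.5  90.9]
```

```bash
cat >> h.py <<'E'
def plan(*tg,start=None):
    """targets (x,y,z,yaw): print tool-frame delta for each leg, assuming each earlier leg is met"""
    s=env.state(); p=np.array(start[:3]) if start else s['ee_pos']; yaw=start[3] if start else s['ee_rot'][2]
    for t in tg:
        d=np.array(t[:3])-p; y=np.radians(yaw); dy=(t[3]-yaw+180)%360-180
        tx=np.cos(y)*d[0]+np.sin(y)*d[1]; ty=np.sin(y)*d[0]-np.cos(y)*d[1]
        print('tx %.4f ty %.4f tz %.4f roll %.3f  rows>=%d'%(tx/1e3,ty/1e3,-d[2]/1e3,-np.radians(dy),max(np.ceil(np.linalg.norm(d)/48),np.ceil(abs(dy)/8.4))))
        p=np.array(t[:3]);yaw=t[3]
E
python3 -c "
from h import *
plan((549.5,212.7,80,180),start=(139.917,557.733,213.976,165.913))
T=[(549.5,212.7),(457.5,217.7),(440.2,94),(558.1,72.3),(559,-47.2),(443.4,-48)]
plan(*[(x,y,80,180) for x,y in T])"
```

```text
tx -0.4812 ty -0.2350 tz 0.1340 roll -0.246  rows>=12
tx -0.4812 ty -0.2346 tz 0.1333 roll -0.246  rows>=12
tx 0.0920 ty 0.0050 tz -0.0000 roll -0.000  rows>=2
tx 0.0173 ty -0.1237 tz -0.0000 roll -0.000  rows>=3
tx -0.1179 ty -0.0217 tz -0.0000 roll -0.000  rows>=3
tx -0.0009 ty -0.1195 tz -0.0000 roll -0.000  rows>=3
tx 0.1156 ty -0.0008 tz -0.0000 roll -0.000  rows>=3
```

>>> {"api": "apply_moves", "payload": {"deltas": [[-0.033,-0.016,0.006,0,-1],[-0.066,-0.032,0.012,0,-1],[-0.099,-0.048,0.018,0,-1],[-0.132,-0.064,0.024,0,-1],[-0.165,-0.08,0.03,0,-1]], "grip_force": 20}}

```text
time_s: 0.65
ee_pos: [281.3, 438.8, 183.5]
ee_rot: [-180.0, -0.0, 165.9]
force: [0.2, 0.9, 0.1]
gripper_width: 54.3
gripper_force: 0.0
```

>>> {"api": "apply_moves", "payload": {"deltas": [[-0.033,-0.016,0.006,0,-1],[-0.066,-0.032,0.012,0,-1],[-0.099,-0.048,0.018,0,-1],[-0.132,-0.064,0.024,0,-1],[-0.165,-0.08,0.03,0,-1]]}}

```text
time_s: 1.15
ee_pos: [421.9, 321.1, 153.6]
ee_rot: [-180.0, -0.0, 165.9]
force: [-0.4, -0.3, 0.3]
gripper_width: 13.8
gripper_force: 0.0
```

>>> {"api": "apply_moves", "payload": {"deltas": [[-0.033,-0.016,0.015,-0.08,-1],[-0.066,-0.032,0.03,-0.16,-1],[-0.099,-0.048,0.045,-0.246,-1],[-0.132,-0.064,0.06,-0.246,-1],[-0.151,-0.075,0.074,-0.246,-1]]}}

```text
time_s: 1.65
ee_pos: [551.1, 211.0, 79.0]
ee_rot: [-180.0, 0.0, 179.9]
force: [-0.0, 0.6, 0.0]
gripper_width: 0.2
gripper_force: 0.0
```

```bash
python3 -c "
from h import *
st(); plan((549.5,212.7,68,180))"
```

```text
t 1.65 pos [551.1 211.   79. ] rot [-1.7999e+02  3.0000e-02  1.7993e+02] F [-0.03  0.62  0.01] w 0.2 q [ 19.8  26.1  98.4  -0.   55.5 -70.1]
tx 0.0016 ty 0.0017 tz 0.0110 roll -0.001  rows>=1
```

>>> {"api": "apply_moves", "payload": {"deltas": [[0.0016,0.0017,0.006,0,-1],[0.0016,0.0017,0.011,0,-1],[0.0016,0.0017,0.0115,0,-1]]}}

```text
time_s: 1.95
ee_pos: [546.5, 215.0, 68.0]
ee_rot: [-180.0, -0.1, -179.9]
force: [-1.2, 0.1, 1.0]
gripper_width: 0.6
gripper_force: 0.0
```

>>> {"api": "apply_moves", "payload": {"deltas": [[0,0,0.001,0,-1],[0,0,0.001,0,-1]]}}

```text
time_s: 2.15
ee_pos: [547.4, 215.3, 68.0]
ee_rot: [180.0, 0.0, -179.9]
force: [0.1, 0.2, -0.1]
gripper_width: 0.3
gripper_force: 0.0
```

>>> {"api": "apply_moves", "payload": {"deltas": [[0,0,0.0007,0,-1],[0,0,0.0007,0,-1]]}}

```text
time_s: 2.35
ee_pos: [547.6, 214.8, 67.1]
ee_rot: [180.0, 0.0, -180.0]
force: [-0.2, -0.1, 0.3]
gripper_width: 0.6
gripper_force: 0.0
```

>>> {"api": "apply_moves", "payload": {"deltas": [[0,0,0.0007,0,-1],[0,0,0.0007,0,-1]]}}

```text
time_s: 2.55
ee_pos: [547.7, 214.7, 66.4]
ee_rot: [180.0, 0.0, -180.0]
force: [-0.6, 1.1, 2.2]
gripper_width: 0.7
gripper_force: 1.2
```

>>> {"api": "apply_moves", "payload": {"deltas": [[0,0,0.0007,0,-1],[0,0,0.0007,0,-1]]}}

```text
time_s: 2.75
ee_pos: [547.7, 214.7, 65.6]
ee_rot: [180.0, 0.0, 180.0]
force: [-1.1, 1.4, 3.6]
gripper_width: 0.5
gripper_force: 1.6
```

>>> {"api": "apply_moves", "payload": {"deltas": [[0,0,0.0007,0,-1],[0,0,0.0007,0,-1]]}}

```text
time_s: 2.95
ee_pos: [547.7, 214.7, 64.7]
ee_rot: [180.0, 0.0, -180.0]
force: [-0.2, 1.8, 2.4]
gripper_width: 0.3
gripper_force: 1.3
```

>>> {"api": "apply_moves", "payload": {"deltas": [[0,0,0.0007,0,-1],[0,0,0.0007,0,-1]]}}

```text
time_s: 3.15
ee_pos: [547.8, 214.3, 63.7]
ee_rot: [-180.0, 0.0, -180.0]
force: [-0.1, 0.8, 1.1]
gripper_width: 0.5
gripper_force: 0.6
```

>>> {"api": "apply_moves", "payload": {"deltas": [[0,0,0.002,0,-1],[0,0,0.0024,0,-1],[0,0,0.0024,0,-1],[0,0,-0.0165,0,-1]]}}

```text
time_s: 3.55
ee_pos: [545.7, 213.6, 78.1]
ee_rot: [-179.9, -0.3, -180.0]
force: [-0.3, 0.3, 0.2]
gripper_width: 0.6
gripper_force: 0.0
```

>>> {"api": "apply_moves", "payload": {"deltas": [[0.03,0.001,0,0,-1],[0.06,0.002,0,0,-1],[0.09,0.0034,0,0,-1],[0.09,0.0034,0.006,0,-1],[0.09,0.0034,0.0125,0,-1]]}}

```text
time_s: 4.05
ee_pos: [458.1, 218.1, 68.1]
ee_rot: [180.0, 0.1, -179.9]
force: [0.7, -0.9, 1.3]
gripper_width: 0.6
gripper_force: 0.0
```

>>> {"api": "apply_moves", "payload": {"deltas": [[0,0,0,0,-1],[0,0,0,0,-1],[0,0,0,0,-1]]}}

```text
time_s: 4.35
ee_pos: [458.6, 217.9, 67.9]
ee_rot: [180.0, 0.0, 180.0]
force: [-0.1, -0.9, 0.3]
gripper_width: 0.6
gripper_force: 0.0
```

>>> {"api": "apply_moves", "payload": {"deltas": [[0,0,0.0007,0,-1],[0,0,0.0007,0,-1]]}}

```text
time_s: 4.55
ee_pos: [458.0, 217.8, 67.2]
ee_rot: [180.0, 0.0, 180.0]
force: [-0.6, -0.7, 0.9]
gripper_width: 0.6
gripper_force: 0.0
```

>>> {"api": "apply_moves", "payload": {"deltas": [[0,0,0.0007,0,-1],[0,0,0.0007,0,-1]]}}

```text
time_s: 4.75
ee_pos: [457.9, 217.9, 66.8]
ee_rot: [180.0, 0.0, -180.0]
force: [0.2, -0.1, 2.4]
gripper_width: -0.4
gripper_force: 0.6
```

>>> {"api": "apply_moves", "payload": {"deltas": [[0,0,0.0007,0,-1],[0,0,0.0007,0,-1]]}}

```text
time_s: 4.95
ee_pos: [457.9, 217.9, 66.4]
ee_rot: [180.0, 0.0, -180.0]
force: [-1.4, -1.8, 5.8]
gripper_width: 0.7
gripper_force: 2.9
```

>>> {"api": "apply_moves", "payload": {"deltas": [[0,0,0.0007,0,-1],[0,0,0.0007,0,-1]]}}

```text
time_s: 5.15
ee_pos: [457.9, 217.9, 66.1]
ee_rot: [180.0, 0.0, -180.0]
force: [-1.3, -0.9, 9.1]
gripper_width: 0.4
gripper_force: 4.1
```

>>> {"api": "apply_moves", "payload": {"deltas": [[0,0,0.0007,0,-1],[0,0,0.0007,0,-1]]}}

```text
time_s: 5.35
ee_pos: [457.9, 217.9, 65.5]
ee_rot: [180.0, 0.1, -180.0]
force: [-1.4, -0.5, 10.1]
gripper_width: 0.4
gripper_force: 4.6
```

>>> {"api": "apply_moves", "payload": {"deltas": [[0,0,0.0007,0,-1],[0,0,0.0007,0,-1]]}}

```text
time_s: 5.55
ee_pos: [457.9, 217.9, 64.7]
ee_rot: [180.0, 0.1, -180.0]
force: [-1.1, -1.7, 7.8]
gripper_width: 0.5
gripper_force: 3.9
```

>>> {"api": "apply_moves", "payload": {"deltas": [[0,0,0.0018,0,-1],[0,0,0.0024,0,-1],[0,0,0.0024,0,-1],[0,0,-0.008,0,-1],[0,0,-0.0163,0,-1]]}}

```text
time_s: 6.05
ee_pos: [457.7, 217.9, 80.6]
ee_rot: [180.0, -0.0, -180.0]
force: [-0.2, -0.5, -0.5]
gripper_width: 0.5
gripper_force: 0.0
```

>>> {"api": "apply_moves", "payload": {"deltas": [[0.006,-0.041,0,0,-1],[0.012,-0.082,0,0,-1],[0.0177,-0.1239,0,0,-1],[0.0177,-0.1239,0.006,0,-1],[0.0177,-0.1239,0.0125,0,-1]]}}

```text
time_s: 6.55
ee_pos: [440.6, 93.6, 68.0]
ee_rot: [180.0, 0.1, 179.9]
force: [1.8, 0.9, -0.2]
gripper_width: 0.5
gripper_force: 0.0
```

>>> {"api": "apply_moves", "payload": {"deltas": [[0,0,0,0,-1],[0,0,0,0,-1],[0,0,0,0,-1]]}}

```text
time_s: 6.85
ee_pos: [440.3, 94.9, 67.6]
ee_rot: [180.0, 0.0, -179.9]
force: [-1.2, 0.9, 0.3]
gripper_width: 0.6
gripper_force: 0.0
```

>>> {"api": "apply_moves", "payload": {"deltas": [[0,0,0.0007,0,-1],[0,0,0.0007,0,-1]]}}

```text
time_s: 7.05
ee_pos: [440.1, 94.4, 66.8]
ee_rot: [180.0, 0.0, -179.9]
force: [0.0, 0.3, 0.9]
gripper_width: -0.1
gripper_force: 0.0
```

>>> {"api": "apply_moves", "payload": {"deltas": [[0,0,0.0007,0,-1],[0,0,0.0007,0,-1]]}}

```text
time_s: 7.25
ee_pos: [440.1, 94.3, 66.3]
ee_rot: [180.0, 0.0, 180.0]
force: [-0.5, 0.7, 2.9]
gripper_width: 0.4
gripper_force: 1.2
```

>>> {"api": "apply_moves", "payload": {"deltas": [[0,0,0.0007,0,-1],[0,0,0.0007,0,-1]]}}

```text
time_s: 7.45
ee_pos: [440.1, 94.2, 65.6]
ee_rot: [180.0, 0.0, 180.0]
force: [0.0, 1.9, 4.0]
gripper_width: 0.4
gripper_force: 1.6
```

>>> {"api": "apply_moves", "payload": {"deltas": [[0,0,0.0007,0,-1],[0,0,0.0007,0,-1]]}}

```text
time_s: 7.65
ee_pos: [440.2, 94.0, 64.8]
ee_rot: [180.0, 0.0, -180.0]
force: [-0.5, 1.5, 3.4]
gripper_width: 0.2
gripper_force: 1.4
```

>>> {"api": "apply_moves", "payload": {"deltas": [[0,0,0.0007,0,-1],[0,0,0.0007,0,-1]]}}

```text
time_s: 7.85
ee_pos: [440.1, 93.8, 63.9]
ee_rot: [-180.0, 0.0, -180.0]
force: [0.2, 0.1, 1.2]
gripper_width: 0.6
gripper_force: 0.8
```

>>> {"api": "apply_moves", "payload": {"deltas": [[0,0,0.0007,0,-1],[0,0,0.0007,0,-1]]}}

```text
time_s: 8.05
ee_pos: [439.8, 93.6, 63.0]
ee_rot: [-180.0, -0.0, -180.0]
force: [0.5, -0.2, 0.4]
gripper_width: 0.6
gripper_force: 0.1
```

>>> {"api": "apply_moves", "payload": {"deltas": [[0,0,0.0018,0,-1],[0,0,0.002,0,-1],[0,0,0.002,0,-1],[0,0,-0.008,0,-1],[0,0,-0.0165,0,-1]]}}

```text
time_s: 8.55
ee_pos: [440.1, 93.9, 80.6]
ee_rot: [180.0, 0.0, -180.0]
force: [0.3, -0.1, 1.4]
gripper_width: 0.3
gripper_force: 0.0
```

>>> {"api": "apply_moves", "payload": {"deltas": [[-0.04,-0.007,0,0,-1],[-0.08,-0.014,0,0,-1],[-0.118,-0.0215,0,0,-1],[-0.118,-0.0215,0.006,0,-1],[-0.118,-0.0215,0.0125,0,-1]]}}

```text
time_s: 9.05
ee_pos: [558.4, 72.3, 67.5]
ee_rot: [180.0, 0.0, 180.0]
force: [0.4, 0.7, 0.1]
gripper_width: 0.0
gripper_force: 0.0
```

>>> {"api": "apply_moves", "payload": {"deltas": [[0,0,0,0,-1],[0,0,0,0,-1],[0,0,0,0,-1]]}}

```text
time_s: 9.35
ee_pos: [556.8, 72.7, 67.5]
ee_rot: [180.0, -0.1, -180.0]
force: [0.4, 0.3, -0.2]
gripper_width: 0.7
gripper_force: 0.0
```

>>> {"api": "apply_moves", "payload": {"deltas": [[0,0,0.0007,0,-1],[0,0,0.0007,0,-1]]}}

```text
time_s: 9.55
ee_pos: [557.5, 72.6, 66.8]
ee_rot: [180.0, -0.0, -180.0]
force: [-0.8, 1.0, 1.8]
gripper_width: 0.3
gripper_force: 0.6
```

>>> {"api": "apply_moves", "payload": {"deltas": [[0,0,0.0007,0,-1],[0,0,0.0007,0,-1]]}}

```text
time_s: 9.75
ee_pos: [557.5, 72.6, 66.5]
ee_rot: [180.0, -0.0, -180.0]
force: [-3.3, 0.2, 5.0]
gripper_width: 0.2
gripper_force: 2.8
```

>>> {"api": "apply_moves", "payload": {"deltas": [[0,0,0.0007,0,-1],[0,0,0.0007,0,-1]]}}

```text
time_s: 9.95
ee_pos: [557.5, 72.6, 66.1]
ee_rot: [180.0, -0.0, -180.0]
force: [-3.3, -0.5, 9.1]
gripper_width: 0.9
gripper_force: 4.0
```

>>> {"api": "apply_moves", "payload": {"deltas": [[0,0,0.0007,0,-1],[0,0,0.0007,0,-1]]}}

```text
time_s: 10.15
ee_pos: [557.5, 72.6, 65.6]
ee_rot: [180.0, -0.0, -180.0]
force: [-3.1, -0.5, 9.7]
gripper_width: 0.4
gripper_force: 4.6
```

>>> {"api": "apply_moves", "payload": {"deltas": [[0,0,0.0007,0,-1],[0,0,0.0007,0,-1]]}}

```text
time_s: 10.35
ee_pos: [557.5, 72.6, 64.9]
ee_rot: [180.0, -0.0, -180.0]
force: [-4.0, 0.2, 8.0]
gripper_width: 0.1
gripper_force: 4.1
```

>>> {"api": "apply_moves", "payload": {"deltas": [[0,0,0.0007,0,-1],[0,0,0.0007,0,-1]]}}

```text
time_s: 10.55
ee_pos: [557.4, 72.6, 63.6]
ee_rot: [180.0, -0.0, -180.0]
force: [-1.2, 0.9, 3.3]
gripper_width: 0.5
gripper_force: 1.8
```

>>> {"api": "apply_moves", "payload": {"deltas": [[0,0,0.0018,0,-1],[0,0,0.0022,0,-1],[0,0,0.0022,0,-1],[0,0,-0.008,0,-1],[0,0,-0.0163,0,-1]]}}

```text
time_s: 11.05
ee_pos: [558.3, 72.4, 79.8]
ee_rot: [-180.0, 0.0, -180.0]
force: [-0.0, 0.2, -0.1]
gripper_width: 0.1
gripper_force: 0.0
```

>>> {"api": "apply_moves", "payload": {"deltas": [[0,-0.04,0,0,-1],[0,-0.08,0,0,-1],[-0.0012,-0.1197,0,0,-1],[-0.0012,-0.1197,0.006,0,-1],[-0.0012,-0.1197,0.0125,0,-1]]}}

```text
time_s: 11.55
ee_pos: [559.6, -47.9, 67.0]
ee_rot: [180.0, 0.1, 179.9]
force: [0.8, 1.0, -0.9]
gripper_width: 0.6
gripper_force: 0.0
```

>>> {"api": "apply_moves", "payload": {"deltas": [[0,0,0,0,-1],[0,0,0,0,-1],[0,0,0,0,-1]]}}

```text
time_s: 11.85
ee_pos: [559.1, -46.0, 66.8]
ee_rot: [180.0, -0.0, -179.9]
force: [0.6, -0.2, 0.0]
gripper_width: 0.7
gripper_force: 0.1
```

>>> {"api": "apply_moves", "payload": {"deltas": [[0,0,0.0007,0,-1],[0,0,0.0007,0,-1]]}}

```text
time_s: 12.05
ee_pos: [559.2, -46.2, 66.6]
ee_rot: [179.9, -0.0, -180.0]
force: [-2.0, 2.8, 4.1]
gripper_width: 0.1
gripper_force: 2.1
```

>>> {"api": "apply_moves", "payload": {"deltas": [[0,0,0.0007,0,-1],[0,0,0.0007,0,-1]]}}

```text
time_s: 12.25
ee_pos: [559.2, -46.3, 66.2]
ee_rot: [179.9, 0.0, 180.0]
force: [-1.8, 3.4, 7.7]
gripper_width: 0.4
gripper_force: 3.7
```

>>> {"api": "apply_moves", "payload": {"deltas": [[0,0,0.0007,0,-1],[0,0,0.0007,0,-1]]}}

```text
time_s: 12.45
ee_pos: [559.2, -46.2, 65.8]
ee_rot: [179.9, 0.0, 180.0]
force: [-2.0, 3.4, 8.4]
gripper_width: 0.7
gripper_force: 4.5
```

>>> {"api": "apply_moves", "payload": {"deltas": [[0,0,0.0007,0,-1],[0,0,0.0007,0,-1]]}}

```text
time_s: 12.65
ee_pos: [559.2, -46.2, 65.1]
ee_rot: [179.9, 0.0, 180.0]
force: [-1.5, 4.1, 8.6]
gripper_width: 0.0
gripper_force: 4.4
```

>>> {"api": "apply_moves", "payload": {"deltas": [[0,0,0.0007,0,-1],[0,0,0.0007,0,-1]]}}

```text
time_s: 12.85
ee_pos: [559.2, -46.4, 64.0]
ee_rot: [179.9, 0.0, 180.0]
force: [-2.2, 3.7, 4.8]
gripper_width: 0.3
gripper_force: 2.6
```

>>> {"api": "apply_moves", "payload": {"deltas": [[0,0,0.0007,0,-1],[0,0,0.0007,0,-1]]}}

```text
time_s: 13.05
ee_pos: [559.1, -47.3, 62.4]
ee_rot: [-180.0, -0.0, -180.0]
force: [0.0, 0.4, 0.5]
gripper_width: 0.4
gripper_force: 0.0
```

>>> {"api": "apply_moves", "payload": {"deltas": [[0,0,0.0014,0,-1],[0,0,0.0014,0,-1],[0,0,0.0014,0,-1],[0,0,-0.008,0,-1],[0,0,-0.018,0,-1]]}}

```text
time_s: 13.55
ee_pos: [559.0, -47.4, 80.9]
ee_rot: [-180.0, -0.1, -180.0]
force: [0.9, -0.1, -0.4]
gripper_width: 0.6
gripper_force: 0.0
```

>>> {"api": "apply_moves", "payload": {"deltas": [[0.04,0,0,0,-1],[0.08,0,0,0,-1],[0.1158,-0.001,0,0,-1],[0.1158,-0.001,0.006,0,-1],[0.1158,-0.001,0.0125,0,-1]]}}

```text
time_s: 14.05
ee_pos: [444.3, -48.5, 69.0]
ee_rot: [-180.0, 0.2, 180.0]
force: [0.4, 0.1, -0.2]
gripper_width: 0.6
gripper_force: 0.0
```

>>> {"api": "apply_moves", "payload": {"deltas": [[0,0,0,0,-1],[0,0,0,0,-1],[0,0,0,0,-1]]}}

```text
time_s: 14.35
ee_pos: [444.6, -48.3, 68.2]
ee_rot: [-180.0, 0.0, -180.0]
force: [0.4, -0.6, -0.3]
gripper_width: 0.7
gripper_force: 0.0
```

>>> {"api": "apply_moves", "payload": {"deltas": [[0,0,0.0007,0,-1],[0,0,0.0007,0,-1]]}}

```text
time_s: 14.55
ee_pos: [443.7, -48.2, 67.4]
ee_rot: [180.0, -0.0, -180.0]
force: [-0.4, 0.7, -0.3]
gripper_width: 0.3
gripper_force: 0.0
```

>>> {"api": "apply_moves", "payload": {"deltas": [[0,0,0.0007,0,-1],[0,0,0.0007,0,-1]]}}

```text
time_s: 14.75
ee_pos: [443.5, -48.3, 66.9]
ee_rot: [180.0, 0.0, -180.0]
force: [-0.7, -0.3, -0.4]
gripper_width: 0.5
gripper_force: 0.0
```

>>> {"api": "apply_moves", "payload": {"deltas": [[0,0,0.0007,0,-1],[0,0,0.0007,0,-1]]}}

```text
time_s: 14.95
ee_pos: [443.6, -48.3, 66.6]
ee_rot: [180.0, 0.0, -180.0]
force: [-0.5, 0.4, 4.9]
gripper_width: 0.6
gripper_force: 2.5
```

>>> {"api": "apply_moves", "payload": {"deltas": [[0,0,0.0007,0,-1],[0,0,0.0007,0,-1]]}}

```text
time_s: 15.15
ee_pos: [443.5, -48.3, 66.1]
ee_rot: [180.0, 0.0, -180.0]
force: [-2.2, -0.1, 8.6]
gripper_width: 0.4
gripper_force: 3.9
```

>>> {"api": "apply_moves", "payload": {"deltas": [[0,0,0.0007,0,-1],[0,0,0.0007,0,-1]]}}

```text
time_s: 15.35
ee_pos: [443.5, -48.3, 65.6]
ee_rot: [180.0, 0.0, -180.0]
force: [-1.6, 1.0, 9.7]
gripper_width: 0.3
gripper_force: 4.6
```

>>> {"api": "apply_moves", "payload": {"deltas": [[0,0,0.0007,0,-1],[0,0,0.0007,0,-1]]}}

```text
time_s: 15.55
ee_pos: [443.5, -48.3, 64.8]
ee_rot: [180.0, 0.0, -180.0]
force: [-1.9, -0.3, 9.0]
gripper_width: 0.1
gripper_force: 4.1
```

>>> {"api": "apply_moves", "payload": {"deltas": [[0,0,0.0018,0,-1],[0,0,0.0027,0,-1],[0,0,0.0027,0,-1],[0,0,-0.02,0,-1],[0,0,-0.06,0,-1]]}}

```text
time_s: 16.05
ee_pos: [441.3, -48.0, 122.5]
ee_rot: [179.9, -0.4, -180.0]
force: [0.2, 0.5, 0.6]
gripper_width: 0.3
gripper_force: 0.0
```

>>> {"api": "apply_moves", "payload": {"deltas": [[0.04,-0.01,-0.02,0,-1],[0.08,-0.02,-0.04,0,0],[0.08,-0.05,-0.04,0,1],[0.08,-0.08,-0.04,0,1],[0.08,-0.12,-0.04,0,1]]}}

```text
time_s: 16.55
ee_pos: [363.1, -168.7, 164.3]
ee_rot: [180.0, 0.1, -179.9]
force: [1.2, -0.6, -0.4]
gripper_width: 29.9
gripper_force: 0.0
```

```bash
python3 -c "
from h import *
st(); crop('top',215,125,425,280,3.8,'c2')"
```

```text
t 16.55 pos [ 363.1 -168.7  164.3] rot [ 1.8000e+02  7.0000e-02 -1.7991e+02] F [ 1.21 -0.59 -0.36] w 29.9 q [ -26.6    4.9  115.     0.    60.  -116.7]
```

View pics/c2.png

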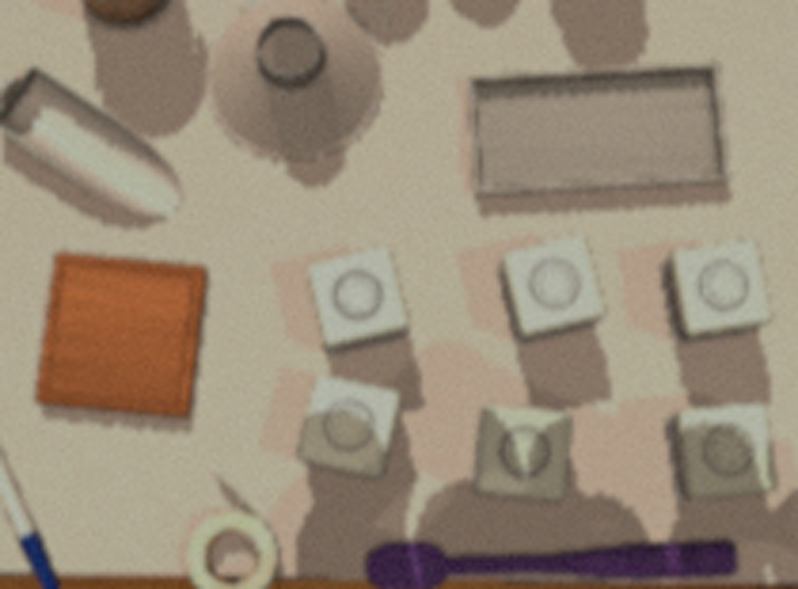

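All six lids still at the same pixels, with the buttons now flush. Firm: 2, 3, 4 and 6. Light: 1 and 5. Starting the column with 6.

```bash
python3 -c "
from h import *
plan((443.4,-48,100,183.9),start=(363.5,-168.3,164,180))"
```

```text
tx -0.0799 ty 0.1203 tz 0.0640 roll -0.068  rows>=4
```

>>> {"api": "apply_moves", "payload": {"deltas": [[-0.02,0.03,0.016,-0.068,1],[-0.04,0.06,0.032,-0.068,1],[-0.06,0.09,0.048,-0.068,1],[-0.08,0.12,0.064,-0.068,1],[-0.08,0.12,0.064,-0.068,1]]}}

```text
time_s: 17.1
ee_pos: [444.1, -45.5, 98.1]
ee_rot: [179.9, -0.1, -175.9]
force: [-0.8, 0.0, 0.1]
gripper_width: 73.4
gripper_force: 0.0
```

>>> {"api": "apply_moves", "payload": {"deltas": [[0,0,0,0,1],[0,0,0,0,1],[0,0,0,0,1],[0,0,0,0,1]]}}

```text
time_s: 17.5
ee_pos: [443.3, -49.0, 100.5]
ee_rot: [-180.0, 0.1, -176.2]
force: [-0.6, 0.4, -0.2]
gripper_width: 91.3
gripper_force: 0.0
```

```bash
python3 -c "
from h import *
st();plan((443.4,-48,22,183.9))"
```

```text
t 17.5 pos [443.3 -49.  100.5] rot [-1.7999e+02  6.0000e-02 -1.7618e+02] F [-0.57  0.35 -0.15] w 91.3 q [  -7.8   13.2  115.4    0.    51.3 -101.6]
tx -0.0002 ty 0.0010 tz 0.0785 roll -0.001  rows>=2
```

>>> {"api": "apply_moves", "payload": {"deltas": [[0,0.001,0.03,0,1],[0,0.001,0.06,0,1],[0,0.001,0.0785,0,1],[0,0.001,0.0785,0,1],[0,0.001,0.0785,0,1]]}}

```text
time_s: 18.0
ee_pos: [443.6, -47.7, 22.0]
ee_rot: [-180.0, 0.0, -176.1]
force: [-0.3, 0.3, 0.7]
gripper_width: 91.2
gripper_force: 0.0
```

>>> {"api": "apply_moves", "payload": {"deltas": [[0,0,0,0,-0.2],[0,0,0,0,-0.2],[0,0,0,0,-0.2],[0,0,0,0,-0.2],[0,0,0,0,-0.2]], "grip_force": 35}}

```text
time_s: 18.5
ee_pos: [443.8, -47.4, 22.2]
ee_rot: [-180.0, 0.1, -176.1]
force: [-0.9, -0.1, 6.6]
gripper_width: 64.4
gripper_force: 34.6
```

>>> {"api": "apply_moves", "payload": {"deltas": [[0,0,0,0,-0.2],[0,0,-0.03,0,-0.2],[0,0,-0.06,0,-0.2],[0,0,-0.09,0,-0.2],[0,0,-0.09,0,-0.2]]}}

```text
time_s: 19.0
ee_pos: [445.8, -47.5, 114.5]
ee_rot: [-179.9, 0.4, -176.1]
force: [1.0, -0.6, -2.7]
gripper_width: 64.5
gripper_force: 34.6
```

```bash
python3 -c "
from h import *
st();plan((526.2,389.2,112,175.8))"
```

```text
t 19.0 pos [445.8 -47.5 114.5] rot [-179.93    0.43 -176.1 ] F [ 0.98 -0.57 -2.68] w 64.5 q [  -7.6   12.3  114.3    0.    53.  -101.5]
tx -0.1099 ty 0.4302 tz 0.0025 roll 0.141  rows>=10
```

>>> {"api": "apply_moves", "payload": {"deltas": [[-0.011,0.043,0,0,-0.2],[-0.022,0.086,0,0,-0.2],[-0.033,0.129,0,0,-0.2],[-0.044,0.172,0,0,-0.2],[-0.056,0.215,0,0,-0.2]]}}

```text
time_s: 19.5
ee_pos: [483.4, 172.5, 109.7]
ee_rot: [-180.0, -0.2, -176.1]
force: [1.3, -0.3, -1.6]
gripper_width: 63.9
gripper_force: 34.8
```

>>> {"api": "apply_moves", "payload": {"deltas": [[-0.011,0.043,0,0.05,-0.2],[-0.022,0.086,0,0.1,-0.2],[-0.033,0.129,0,0.141,-0.2],[-0.045,0.172,0,0.141,-0.2],[-0.056,0.2155,0,0.141,-0.2]]}}

```text
time_s: 20.0
ee_pos: [524.8, 391.1, 109.0]
ee_rot: [-179.9, -0.2, 175.8]
force: [2.0, 0.3, -2.4]
gripper_width: 63.8
gripper_force: 34.8
```

>>> {"api": "apply_moves", "payload": {"deltas": [[0,0,0,0,-0.2],[0,0,0,0,-0.2],[0,0,0,0,-0.2],[0,0,0,0,-0.2]]}}

```text
time_s: 20.4
ee_pos: [525.4, 388.3, 110.9]
ee_rot: [-179.9, -0.1, 175.8]
force: [0.8, 0.2, -1.6]
gripper_width: 64.0
gripper_force: 34.8
```

```bash
python3 -c "
from h import *
st();plan((526.2,389.2,36,175.8))
im=np.hstack([cv2.resize(cams.grab_frame('top')[150:290,200:320],None,fx=3.3,fy=3.3,interpolation=2),cv2.resize(cams.grab_frame('side')[100:240,220:340],None,fx=3.3,fy=3.3,interpolation=2)])
cv2.imwrite('pics/p1.png',im)"
```

```text
t 20.4 pos [525.4 388.3 110.9] rot [-1.7993e+02 -7.0000e-02  1.7576e+02] F [ 0.84  0.15 -1.59] w 64.0 q [ 35.5  29.5  86.9  -0.   63.6 -50.3]
tx -0.0008 ty 0.0009 tz 0.0749 roll -0.001  rows>=2
```

View pics/p1.png

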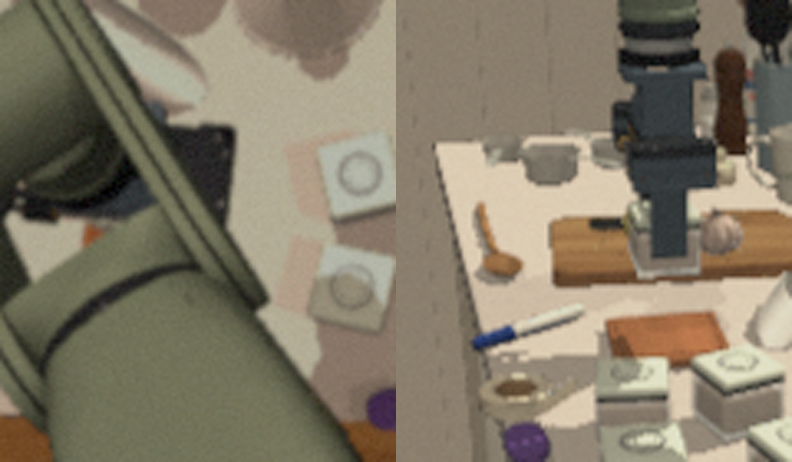

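The arm hides the stand from the top, but the side view shows the canister held level above it. Lowering.

>>> {"api": "apply_moves", "payload": {"deltas": [[-0.001,0.001,0.03,0,-0.2],[-0.001,0.001,0.055,0,-0.2],[-0.001,0.001,0.07,0,-0.2],[-0.001,0.001,0.0725,0,-0.2],[-0.001,0.001,0.0725,0,-0.2]]}}

```text
time_s: 21.0
ee_pos: [527.1, 390.4, 39.3]
ee_rot: [180.0, 0.0, 175.8]
force: [0.2, -0.8, -2.5]
gripper_width: 64.0
gripper_force: 34.8
```

>>> {"api": "apply_moves", "payload": {"deltas": [[0,0,0.001,0,-0.2],[0,0,0.002,0,-0.2],[0,0,0.002,0,-0.2]]}}

```text
time_s: 21.3
ee_pos: [527.1, 390.9, 37.8]
ee_rot: [180.0, 0.1, 175.8]
force: [-0.3, 0.6, -2.4]
gripper_width: 64.1
gripper_force: 34.8
```

```bash
python3 -c "
from h import *
st();plan((526.2,389.2,35.5,175.8))"
```

```text
t 21.3 pos [527.1 390.9  37.8] rot [1.7995e+02 5.0000e-02 1.7583e+02] F [-0.32  0.61 -2.36] w 64.1 q [ 35.6  33.7  91.2   0.   55.  -50.3]
tx 0.0008 ty -0.0018 tz 0.0023 roll 0.000  rows>=1
```

>>> {"api": "apply_moves", "payload": {"deltas": [[0.001,-0.0015,0.001,0,-0.2],[0.001,-0.0015,0.002,0,-0.2],[0.001,-0.0015,0.0025,0,-0.2],[0.001,-0.0015,0.0025,0,-0.2]]}}

```text
time_s: 21.7
ee_pos: [526.3, 390.0, 36.8]
ee_rot: [179.9, 0.1, 175.8]
force: [-2.2, 0.7, 7.7]
gripper_width: 64.2
gripper_force: 34.8
```

>>> {"api": "apply_moves", "payload": {"deltas": [[0,0,0,0,0.6],[0,0,0,0,0.7],[0,0,0,0,0.7],[0,0,0,0,0.7]]}}

```text
time_s: 22.1
ee_pos: [525.6, 389.3, 34.3]
ee_rot: [-180.0, -0.0, 175.8]
force: [0.7, 0.1, 0.0]
gripper_width: 77.3
gripper_force: 0.0
```

>>> {"api": "apply_moves", "payload": {"deltas": [[0,0,-0.03,0,0.7],[0,0,-0.07,0,0.7],[0,0,-0.11,0,0.8],[0,0,-0.13,0,1],[0,0,-0.13,0,1]]}}

```text
time_s: 22.6
ee_pos: [527.4, 390.5, 168.4]
ee_rot: [179.7, 0.3, 175.8]
force: [-0.5, -0.2, 0.2]
gripper_width: 90.7
gripper_force: 0.0
```

```bash
python3 -c "
from h import *
st();plan((457.5,217.7,100,169.8))"
```

```text
t 22.6 pos [527.4 390.5 168.4] rot [179.72   0.33 175.83] F [-0.53 -0.16  0.2 ] w 90.7 q [ 35.5  27.   82.5   0.   70.  -50.3]
tx 0.0571 ty -0.1775 tz 0.0684 roll 0.105  rows>=5
```

>>> {"api": "apply_moves", "payload": {"deltas": [[0.011,-0.035,0.006,0.05,1],[0.022,-0.07,0.015,0.105,1],[0.033,-0.105,0.03,0.105,1],[0.044,-0.14,0.045,0.105,1],[0.055,-0.176,0.064,0.105,1]]}}

```text
time_s: 23.1
ee_pos: [456.6, 216.3, 98.8]
ee_rot: [-180.0, -0.1, 169.8]
force: [0.0, 0.2, 0.7]
gripper_width: 91.4
gripper_force: 0.0
```

>>> {"api": "apply_moves", "payload": {"deltas": [[0,0,0,0,1],[0,0,0,0,1],[0,0,0,0,1],[0,0,0,0,1]]}}

```text
time_s: 23.5
ee_pos: [459.0, 218.9, 100.8]
ee_rot: [179.9, 0.1, 169.9]
force: [-0.3, 0.1, -0.2]
gripper_width: 91.5
gripper_force: 0.0
```

```bash
cat >> h.py <<'E'
C={1:(549.5,212.7),2:(558.2,72.3),3:(559,-47.2),4:(457.5,217.7),5:(440.3,94),6:(443.4,-48)}
def chk(*ks):
    r=cv2.resize(cv2.imread('pics/c2.png'),(210,155),interpolation=cv2.INTER_AREA).astype(float)
    im=cams.grab_frame('top')[125:280,215:425].astype(float)
    for k in ks:
        u,v=(proj('top',[*C[k],60])[0]-[215,125]).round().astype(int); s=np.s_[v-15:v+16,u-15:u+16]
        print(k,'diff',np.abs(r[s]-im[s]).mean().round(1))
E
python3 -c "
from h import *
chk(1,2,3,4,5,6)
st();plan((457.5,217.7,22,169.8))"
```

```text
1 diff 50.2
2 diff 3.5
3 diff 3.4
4 diff 66.2
5 diff 27.5
6 diff 33.5
t 23.55 pos [458.8 218.8 100.8] rot [1.7996e+02 5.0000e-02 1.6987e+02] F [-0.29 -0.02  0.33] w 91.5 q [ 24.2  18.3 107.8   0.   53.9 -55.7]
tx 0.0011 ty -0.0014 tz 0.0788 roll 0.001  rows>=2
```

>>> {"api": "apply_moves", "payload": {"deltas": [[0.0005,-0.001,0.03,0,1],[0.0005,-0.001,0.06,0,1],[0.0005,-0.001,0.0785,0,1],[0.0005,-0.001,0.0785,0,1],[0.0005,-0.001,0.0785,0,1]]}}

```text
time_s: 24.05
ee_pos: [458.0, 217.6, 22.4]
ee_rot: [180.0, 0.0, 169.8]
force: [0.1, -0.4, 0.7]
gripper_width: 91.1
gripper_force: 0.0
```

>>> {"api": "apply_moves", "payload": {"deltas": [[0,0,0,0,-0.2],[0,0,0,0,-0.2],[0,0,0,0,-0.2],[0,0,0,0,-0.2],[0,0,0,0,-0.2]]}}

```text
time_s: 24.55
ee_pos: [458.0, 217.6, 22.8]
ee_rot: [179.9, 0.1, 169.8]
force: [-0.3, 1.7, 4.4]
gripper_width: 64.3
gripper_force: 34.7
```

>>> {"api": "apply_moves", "payload": {"deltas": [[0,0,0,0,-0.2],[0,0,-0.035,0,-0.2],[0,0,-0.075,0,-0.2],[0,0,-0.115,0,-0.2],[0,0,-0.145,0,-0.2]]}}

```text
time_s: 25.05
ee_pos: [457.3, 216.5, 168.7]
ee_rot: [-180.0, 0.0, 169.8]
force: [1.3, 0.9, -3.4]
gripper_width: 63.8
gripper_force: 34.7
```

>>> {"api": "apply_moves", "payload": {"deltas": [[0,0,0,0,-0.2],[0,0,0,0,-0.2],[0,0,0,0,-0.2]]}}

```text
time_s: 25.35
ee_pos: [455.8, 216.1, 164.7]
ee_rot: [-179.8, -0.2, 169.8]
force: [-0.5, -0.4, -3.4]
gripper_width: 63.9
gripper_force: 34.7
```

```bash
python3 -c "
from h import *
st();plan((526.2,389.5,165,175.8))"
```

```text
t 25.35 pos [455.8 216.1 164.7] rot [-179.83   -0.23  169.81] F [-0.46 -0.39 -3.42] w 63.9 q [ 24.1  14.4 102.9  -0.   63.1 -55.7]
tx -0.0386 ty 0.1831 tz -0.0003 roll -0.104  rows>=4
```

>>> {"api": "apply_moves", "payload": {"deltas": [[-0.007,0.036,0,-0.05,-0.2],[-0.014,0.072,0,-0.104,-0.2],[-0.022,0.11,0,-0.104,-0.2],[-0.03,0.146,0,-0.104,-0.2],[-0.0372,0.182,0,-0.104,-0.2]]}}

```text
time_s: 25.85
ee_pos: [525.7, 390.1, 163.9]
ee_rot: [-179.8, -0.2, 175.8]
force: [0.9, 0.1, -3.2]
gripper_width: 63.9
gripper_force: 34.7
```

>>> {"api": "apply_moves", "payload": {"deltas": [[0,0,0.02,0,-0.2],[0,0,0.04,0,-0.2],[0,0,0.06,0,-0.2],[0,0,0.06,0,-0.2],[0,0,0.06,0,-0.2]]}}

```text
time_s: 26.35
ee_pos: [525.5, 389.0, 105.3]
ee_rot: [-179.9, -0.2, 175.8]
force: [0.3, -0.5, -2.7]
gripper_width: 64.6
gripper_force: 34.7
```

>>> {"api": "apply_moves", "payload": {"deltas": [[0,0,0,0,-0.2],[0,0,0,0,-0.2],[0,0,0,0,-0.2],[0,0,0,0,-0.2]]}}

```text
time_s: 26.75
ee_pos: [526.4, 389.6, 107.8]
ee_rot: [180.0, 0.1, 175.8]
force: [0.5, -0.4, -3.1]
gripper_width: 63.9
gripper_force: 34.7
```

```bash
python3 -c "
from h import *
st();plan((526.2,389.7,96.5,175.8))"
```

```text
t 26.75 pos [526.4 389.6 107.8] rot [1.7995e+02 5.0000e-02 1.7577e+02] F [ 0.46 -0.36 -3.14] w 63.9 q [ 35.5  29.7  87.1   0.   63.1 -50.3]
tx 0.0002 ty 0.0001 tz 0.0113 roll -0.001  rows>=1
```

>>> {"api": "apply_moves", "payload": {"deltas": [[0,0,0.003,0,-0.2],[0,0,0.006,0,-0.2],[0,0,0.008,0,-0.2],[0,0,0.008,0,-0.2],[0,0,0.008,0,-0.2]]}}

```text
time_s: 27.25
ee_pos: [526.2, 389.5, 98.9]
ee_rot: [-180.0, -0.0, 175.8]
force: [-0.1, -0.9, -3.3]
gripper_width: 63.9
gripper_force: 34.7
```

>>> {"api": "apply_moves", "payload": {"deltas": [[0,0,0.001,0,-0.2],[0,0,0.001,0,-0.2]]}}

```text
time_s: 27.45
ee_pos: [526.2, 389.5, 98.0]
ee_rot: [180.0, -0.0, 175.8]
force: [-0.0, -0.8, -3.7]
gripper_width: 64.5
gripper_force: 34.7
```

>>> {"api": "apply_moves", "payload": {"deltas": [[0,0,0.001,0,-0.2],[0,0,0.001,0,-0.2]]}}

```text
time_s: 27.65
ee_pos: [526.2, 389.5, 97.0]
ee_rot: [180.0, 0.0, 175.8]
force: [0.4, 0.1, -2.7]
gripper_width: 64.4
gripper_force: 34.7
```

>>> {"api": "apply_moves", "payload": {"deltas": [[0,0,0.0005,0,-0.2],[0,0,0.001,0,-0.2],[0,0,0.001,0,-0.2]]}}

```text
time_s: 27.95
ee_pos: [526.3, 389.5, 96.9]
ee_rot: [180.0, 0.0, 175.8]
force: [-1.3, -1.5, 2.8]
gripper_width: 64.3
gripper_force: 34.7
```

>>> {"api": "apply_moves", "payload": {"deltas": [[0,0,0,0,0.6],[0,0,0,0,0.7],[0,0,0,0,0.7],[0,0,0,0,0.7]]}}

```text
time_s: 28.35
ee_pos: [526.3, 389.5, 96.0]
ee_rot: [180.0, 0.0, 175.8]
force: [0.1, -1.2, 0.7]
gripper_width: 77.2
gripper_force: 0.0
```

>>> {"api": "apply_moves", "payload": {"deltas": [[0,0,-0.02,0,0.7],[0,0,-0.05,0,0.7],[0,0,-0.08,0,0.8],[0,0,-0.08,0,1],[0,0,-0.08,0,1]]}}

```text
time_s: 28.85
ee_pos: [526.4, 389.6, 176.6]
ee_rot: [179.9, 0.1, 175.8]
force: [0.4, -0.5, -0.9]
gripper_width: 91.1
gripper_force: 0.0
```

```bash
python3 -c "
from h import *
st();chk(1,2,3,5);plan((558.2,72.3,120,193.9),start=(526.2,389.5,175,175.8))"
```

```text
t 28.85 pos [526.4 389.6 176.6] rot [1.7995e+02 6.0000e-02 1.7577e+02] F [ 0.44 -0.51 -0.9 ] w 91.1 q [ 35.5  26.8  81.7   0.   71.4 -50.3]
1 diff 2.7
2 diff 2.7
3 diff 2.7
5 diff 11.2
tx -0.0551 ty -0.3140 tz 0.0550 roll -0.316  rows>=7
```

>>> {"api": "apply_moves", "payload": {"deltas": [[-0.007,-0.04,0.004,0,1],[-0.014,-0.08,0.008,0,1],[-0.021,-0.12,0.012,0,1],[-0.028,-0.16,0.016,0,1],[-0.035,-0.2,0.02,0,1]]}}

```text
time_s: 29.4
ee_pos: [545.3, 185.6, 154.2]
ee_rot: [-179.9, -0.2, 175.8]
force: [0.4, 0.4, 0.3]
gripper_width: 91.3
gripper_force: 0.0
```

>>> {"api": "apply_moves", "payload": {"deltas": [[-0.006,-0.035,0.015,-0.1,1],[-0.012,-0.07,0.03,-0.2,1],[-0.0201,-0.114,0.045,-0.316,1],[-0.0201,-0.114,0.055,-0.316,1],[-0.0201,-0.114,0.055,-0.316,1]]}}

```text
time_s: 29.9
ee_pos: [556.1, 71.3, 98.4]
ee_rot: [179.9, -0.3, -166.3]
force: [-0.1, -0.2, -0.0]
gripper_width: 91.6
gripper_force: 0.0
```

>>> {"api": "apply_moves", "payload": {"deltas": [[0,0,0,0,1],[0,0,0,0,1],[0,0,0,0,1],[0,0,0,0,1]]}}

```text
time_s: 30.3
ee_pos: [558.2, 73.2, 101.5]
ee_rot: [180.0, 0.1, -166.1]
force: [0.4, 0.4, -0.0]
gripper_width: 91.0
gripper_force: 0.0
```

```bash
python3 -c "
from h import *
st();plan((558.2,72.3,22,193.9));chk(1,5)
im=np.hstack([cv2.resize(cams.grab_frame('top')[125:290,215:425],None,fx=2.4,fy=2.4,interpolation=2),cv2.resize(cams.grab_frame('side')[125:290,235:355],None,fx=2.4,fy=2.4,interpolation=2)])
cv2.imwrite('pics/p2.png',im)"
```

```text
t 30.3 pos [558.2  73.2 101.5] rot [ 1.8000e+02  6.0000e-02 -1.6606e+02] F [ 0.39  0.44 -0.04] w 91.0 q [  6.3  22.6 100.6   0.   56.7 -97.7]
tx 0.0002 ty -0.0008 tz 0.0795 roll 0.001  rows>=2
1 diff 4.3
5 diff 20.4
```

View pics/p2.png

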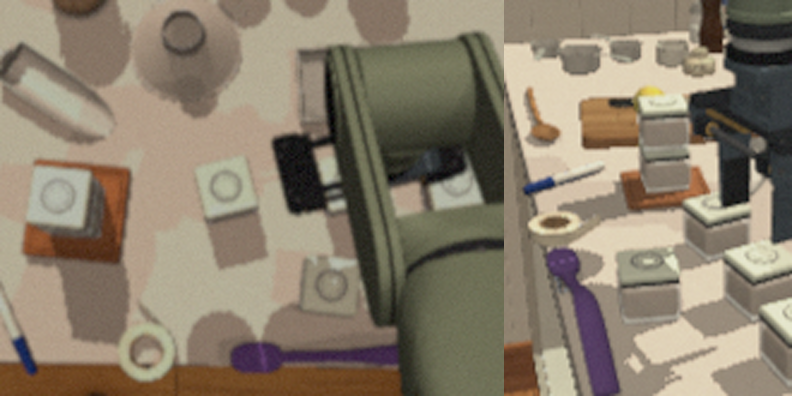

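Top crop: a two-high column on the stand at px (62,197) is clean; canister 5 at (331,286) and canister 1 at (226,188) have not moved. Picking 2.

>>> {"api": "apply_moves", "payload": {"deltas": [[0,0,0.03,0,1],[0,0,0.06,0,1],[0,0,0.079,0,1],[0,0,0.079,0,1],[0,0,0.079,0,1]]}}

```text
time_s: 30.95
ee_pos: [558.4, 72.4, 22.4]
ee_rot: [180.0, 0.0, -166.1]
force: [0.5, -0.0, 0.2]
gripper_width: 91.0
gripper_force: 0.0
```

>>> {"api": "apply_moves", "payload": {"deltas": [[0,0,0,0,-0.2],[0,0,0,0,-0.2],[0,0,0,0,-0.2],[0,0,0,0,-0.2],[0,0,0,0,-0.2]]}}

```text
time_s: 31.45
ee_pos: [558.4, 72.4, 22.7]
ee_rot: [-180.0, 0.1, -166.1]
force: [0.3, -0.3, 4.2]
gripper_width: 63.9
gripper_force: 34.9
```

>>> {"api": "apply_moves", "payload": {"deltas": [[0,0,0,0,-0.2],[0,0,-0.04,0,-0.2],[0,0,-0.085,0,-0.2],[0,0,-0.13,0,-0.2],[0,0,-0.165,0,-0.2]]}}

```text
time_s: 31.95
ee_pos: [557.9, 72.2, 188.8]
ee_rot: [-180.0, 0.0, -166.1]
force: [0.5, 0.0, -3.7]
gripper_width: 63.9
gripper_force: 34.9
```

>>> {"api": "apply_moves", "payload": {"deltas": [[0,0,-0.02,0,-0.2],[0,0,-0.035,0,-0.2],[0,0,-0.035,0,-0.2],[0,0,-0.035,0,-0.2]]}}

```text
time_s: 32.35
ee_pos: [557.3, 72.2, 220.8]
ee_rot: [180.0, -0.1, -166.1]
force: [-0.7, -0.6, -3.4]
gripper_width: 63.7
gripper_force: 34.9
```

```bash
python3 -c "
from h import *
st();plan((526.2,389.5,222,175.8))"
```

```text
t 32.35 pos [557.3  72.2 220.8] rot [ 1.7998e+02 -1.2000e-01 -1.6612e+02] F [-0.74 -0.63 -3.39] w 63.7 q [  6.2  17.   90.6   0.   72.5 -97.7]
tx -0.0459 ty 0.3155 tz -0.0012 roll 0.316  rows>=7
```

>>> {"api": "apply_moves", "payload": {"deltas": [[-0.005,0.035,0,0,-0.2],[-0.011,0.075,0,0,-0.2],[-0.017,0.115,0,0,-0.2],[-0.023,0.158,0,0,-0.2],[-0.029,0.2,0,0,-0.2]]}}

```text
time_s: 32.85
ee_pos: [537.0, 274.6, 219.7]
ee_rot: [-180.0, -0.2, -166.1]
force: [1.1, -0.2, -3.7]
gripper_width: 63.8
gripper_force: 34.9
```

>>> {"api": "apply_moves", "payload": {"deltas": [[-0.006,0.042,0,0.1,-0.2],[-0.011,0.08,0,0.2,-0.2],[-0.0161,0.105,0,0.316,-0.2],[-0.0161,0.1156,0,0.316,-0.2],[-0.0161,0.1156,0,0.316,-0.2]]}}

```text
time_s: 33.35
ee_pos: [525.0, 390.1, 219.8]
ee_rot: [-179.9, -0.2, 176.0]
force: [-0.4, -0.3, -4.4]
gripper_width: 64.0
gripper_force: 34.9
```

>>> {"api": "apply_moves", "payload": {"deltas": [[0,0,0.02,0,-0.2],[0,0,0.04,0,-0.2],[0,0,0.055,0,-0.2],[0,0,0.055,0,-0.2],[0,0,0.055,0,-0.2]]}}

```text
time_s: 33.85
ee_pos: [526.4, 388.2, 167.0]
ee_rot: [-180.0, -0.0, 175.7]
force: [0.1, 0.9, -2.8]
gripper_width: 63.8
gripper_force: 34.9
```

>>> {"api": "apply_moves", "payload": {"deltas": [[0,0,0,0,-0.2],[0,0,0,0,-0.2],[0,0,0,0,-0.2],[0,0,0,0,-0.2]]}}

```text
time_s: 34.25
ee_pos: [526.2, 389.6, 167.6]
ee_rot: [180.0, 0.0, 175.8]
force: [0.6, -0.2, -3.3]
gripper_width: 63.6
gripper_force: 34.9
```

```bash
python3 -c "
from h import *
st();plan((526.2,389.5,156.5,175.8))"
```

```text
t 34.25 pos [526.2 389.6 167.6] rot [1.7997e+02 4.0000e-02 1.7578e+02] F [ 0.57 -0.2  -3.27] w 63.6 q [ 35.5  27.1  82.5   0.   70.3 -50.3]
tx 0.0000 ty -0.0001 tz 0.0111 roll -0.000  rows>=1
```

Aligned; lower to about 157, then feel for contact and release.

>>> {"api": "apply_moves", "payload": {"deltas": [[0,0,0.003,0,-0.2],[0,0,0.006,0,-0.2],[0,0,0.009,0,-0.2],[0,0,0.009,0,-0.2],[0,0,0.009,0,-0.2]]}}

```text
time_s: 34.75
ee_pos: [526.0, 389.5, 157.9]
ee_rot: [-180.0, -0.0, 175.8]
force: [0.3, 0.3, -2.2]
gripper_width: 64.0
gripper_force: 34.9
```

>>> {"api": "apply_moves", "payload": {"deltas": [[0,0,0.001,0,-0.2],[0,0,0.001,0,-0.2],[0,0,0.001,0,-0.2]]}}

```text
time_s: 35.05
ee_pos: [526.1, 389.5, 157.1]
ee_rot: [180.0, 0.0, 175.8]
force: [-0.2, -0.8, -2.9]
gripper_width: 63.5
gripper_force: 34.9
```

>>> {"api": "apply_moves", "payload": {"deltas": [[0,0,0.0007,0,-0.2],[0,0,0.0007,0,-0.2],[0,0,0.0007,0,-0.2]]}}

```text
time_s: 35.35
ee_pos: [526.2, 389.5, 156.8]
ee_rot: [180.0, 0.0, 175.8]
force: [-0.5, -0.4, -0.3]
gripper_width: 63.6
gripper_force: 34.9
```

>>> {"api": "apply_moves", "payload": {"deltas": [[0,0,0.0004,0,-0.2],[0,0,0.0004,0,0.5],[0,0,0.0004,0,0.7],[0,0,0.0004,0,0.7],[0,0,0.0004,0,0.7]]}}

```text
time_s: 35.85
ee_pos: [526.1, 389.5, 155.9]
ee_rot: [180.0, 0.0, 175.8]
force: [0.2, 0.3, 0.0]
gripper_width: 77.3
gripper_force: 0.0
```

>>> {"api": "apply_moves", "payload": {"deltas": [[0,0,-0.02,0,0.7],[0,0,-0.05,0,0.7],[0,0,-0.08,0,0.8],[0,0,-0.08,0,1],[0,0,-0.08,0,1]]}}

```text
time_s: 36.35
ee_pos: [526.2, 389.6, 236.5]
ee_rot: [179.9, 0.1, 175.8]
force: [-1.4, -0.1, 0.1]
gripper_width: 90.8
gripper_force: 0.0
```

```bash
python3 -c "
from h import *
st();chk(1,3,5);plan((559,-47.2,100,190.2),start=(526.2,389.5,236,175.8))"
```

```text
t 36.35 pos [526.2 389.6 236.5] rot [1.7995e+02 6.0000e-02 1.7577e+02] F [-1.35 -0.11  0.06] w 90.8 q [ 35.5  25.   76.1   0.   78.9 -50.3]
1 diff 3.4
3 diff 3.4
5 diff 15.4
tx -0.0647 ty -0.4331 tz 0.1360 roll -0.251  rows>=10
```

>>> {"api": "apply_moves", "payload": {"deltas": [[-0.006,-0.04,0,0,1],[-0.012,-0.083,0,0,1],[-0.019,-0.126,0.01,0,1],[-0.026,-0.17,0.02,0,1],[-0.033,-0.215,0.03,0,1]]}}

```text
time_s: 36.9
ee_pos: [542.2, 170.8, 204.0]
ee_rot: [-179.9, -0.1, 175.8]
force: [0.8, -0.1, -0.1]
gripper_width: 91.0
gripper_force: 0.0
```

>>> {"api": "apply_moves", "payload": {"deltas": [[-0.006,-0.043,0.01,-0.08,1],[-0.012,-0.086,0.025,-0.16,1],[-0.018,-0.128,0.04,-0.251,1],[-0.025,-0.173,0.055,-0.251,1],[-0.0317,-0.2181,0.075,-0.251,1]]}}

```text
time_s: 37.4
ee_pos: [558.0, -48.8, 129.4]
ee_rot: [180.0, -0.1, -169.8]
force: [0.7, 0.5, -0.1]
gripper_width: 91.1
gripper_force: 0.0
```

>>> {"api": "apply_moves", "payload": {"deltas": [[0,0,0.02,0,1],[0,0,0.031,0,1],[0,0,0.031,0,1],[0,0,0.031,0,1],[0,0,0.031,0,1]]}}

```text
time_s: 37.9
ee_pos: [559.3, -46.3, 100.8]
ee_rot: [-180.0, 0.1, -169.8]
force: [0.1, -0.4, -0.5]
gripper_width: 91.2
gripper_force: 0.0
```

```bash
python3 -c "
from h import *
st();plan((559,-47.2,22,190.2))"
```

```text
t 37.9 pos [559.3 -46.3 100.8] rot [-1.7998e+02  1.0000e-01 -1.6975e+02] F [ 0.15 -0.43 -0.45] w 91.2 q [  -5.9   22.5  100.9    0.    56.5 -106.2]
tx 0.0005 ty -0.0008 tz 0.0788 roll 0.001  rows>=2
```

>>> {"api": "apply_moves", "payload": {"deltas": [[0,0,0.03,0,1],[0,0,0.06,0,1],[0,0,0.0783,0,1],[0,0,0.0783,0,1],[0,0,0.0783,0,1]]}}

```text
time_s: 38.4
ee_pos: [559.5, -46.8, 22.6]
ee_rot: [-180.0, 0.1, -169.8]
force: [0.6, -0.1, 0.3]
gripper_width: 91.2
gripper_force: 0.0
```

>>> {"api": "apply_moves", "payload": {"deltas": [[0,0,0,0,-0.2],[0,0,0,0,-0.2],[0,0,0,0,-0.2],[0,0,0,0,-0.2],[0,0,0,0,-0.2]]}}

```text
time_s: 38.9
ee_pos: [559.2, -47.4, 22.4]
ee_rot: [-180.0, 0.1, -169.8]
force: [-0.1, 0.1, 4.8]
gripper_width: 64.1
gripper_force: 35.0
```

>>> {"api": "apply_moves", "payload": {"deltas": [[0,0,0,0,-0.2],[0,0,-0.04,0,-0.2],[0,0,-0.085,0,-0.2],[0,0,-0.13,0,-0.2],[0,0,-0.17,0,-0.2]]}}

```text
time_s: 39.4
ee_pos: [558.2, -47.1, 193.0]
ee_rot: [180.0, -0.0, -169.9]
force: [0.4, -1.0, -2.6]
gripper_width: 64.0
gripper_force: 35.0
```

>>> {"api": "apply_moves", "payload": {"deltas": [[0,0,-0.04,0,-0.2],[0,0,-0.06,0,-0.2],[0,0,-0.06,0,-0.2],[0,0,-0.06,0,-0.2]]}}

```text
time_s: 39.8
ee_pos: [557.8, -47.1, 250.2]
ee_rot: [179.9, -0.1, -169.8]
force: [-0.8, 0.1, -2.5]
gripper_width: 63.6
gripper_force: 35.0
```

```bash
python3 -c "
from h import *
st();chk(1,5);plan((526.2,389.5,252,175.8),start=(559,-47.2,252,190.2))"
```

```text
t 39.8 pos [557.8 -47.1 250.2] rot [ 1.7995e+02 -1.3000e-01 -1.6985e+02] F [-0.8   0.1  -2.54] w 63.6 q [  -6.    15.8   87.9    0.    76.4 -106.2]
1 diff 5.8
5 diff 18.8
tx -0.0451 ty 0.4356 tz -0.0000 roll 0.251  rows>=10
```

>>> {"api": "apply_moves", "payload": {"deltas": [[-0.003,0.03,0,0,-0.2],[-0.007,0.073,0,0,-0.2],[-0.0115,0.116,0,0,-0.2],[-0.016,0.16,0,0,-0.2],[-0.0205,0.203,0,0,-0.2]]}}

```text
time_s: 40.35
ee_pos: [541.6, 157.6, 248.9]
ee_rot: [-180.0, -0.3, -169.9]
force: [0.3, 0.3, -1.5]
gripper_width: 63.7
gripper_force: 35.0
```

>>> {"api": "apply_moves", "payload": {"deltas": [[-0.0045,0.043,0,0.08,-0.2],[-0.009,0.086,0,0.16,-0.2],[-0.0135,0.13,0,0.251,-0.2],[-0.018,0.173,0,0.251,-0.2],[-0.0222,0.213,0,0.251,-0.2]]}}

```text
time_s: 40.85
ee_pos: [526.0, 371.3, 248.5]
ee_rot: [-179.8, -0.2, 175.8]
force: [0.5, 0.4, -2.5]
gripper_width: 63.5
gripper_force: 35.0
```

>>> {"api": "apply_moves", "payload": {"deltas": [[0,0.012,0,0,-0.2],[0,0.018,0,0,-0.2],[0,0.018,0,0,-0.2],[0,0.018,0,0,-0.2],[0,0.018,0,0,-0.2]]}}

```text
time_s: 41.35
ee_pos: [529.0, 386.3, 251.7]
ee_rot: [-180.0, -0.0, 175.7]
force: [0.1, 0.6, -1.8]
gripper_width: 63.8
gripper_force: 35.0
```

```bash
python3 -c "
from h import *
st();plan((526.2,389.5,230,175.8))"
```

```text
t 41.35 pos [529.  386.3 251.7] rot [-1.7997e+02 -1.0000e-02  1.7568e+02] F [ 0.06  0.61 -1.8 ] w 63.8 q [ 35.1  24.7  74.4  -0.   81.  -50.5]
tx 0.0030 ty 0.0030 tz 0.0217 roll -0.002  rows>=1
```

>>> {"api": "apply_moves", "payload": {"deltas": [[0.0015,0.001,0.007,0,-0.2],[0.0015,0.001,0.014,0,-0.2],[0.0015,0.001,0.022,0,-0.2],[0.0015,0.001,0.022,0,-0.2],[0.0015,0.001,0.022,0,-0.2]]}}

```text
time_s: 41.85
ee_pos: [527.2, 388.7, 229.2]
ee_rot: [-180.0, -0.0, 175.8]
force: [-0.7, -0.3, -2.0]
gripper_width: 63.7
gripper_force: 35.0
```

>>> {"api": "apply_moves", "payload": {"deltas": [[0,0,0,0,-0.2],[0,0,0,0,-0.2],[0,0,0,0,-0.2],[0,0,0,0,-0.2],[0,0,0,0,-0.2]]}}

```text
time_s: 42.35
ee_pos: [527.3, 388.9, 229.8]
ee_rot: [180.0, 0.0, 175.8]
force: [-0.6, 0.0, -2.0]
gripper_width: 63.7
gripper_force: 35.0
```

```bash
python3 -c "
from h import *
st();plan((526.2,389.5,218,175.8))"
```

```text
t 42.35 pos [527.3 388.9 229.8] rot [1.7999e+02 1.0000e-02 1.7577e+02] F [-0.58  0.04 -1.98] w 63.7 q [ 35.4  25.2  76.6   0.   78.1 -50.4]
tx 0.0012 ty 0.0005 tz 0.0118 roll -0.001  rows>=1
```

>>> {"api": "apply_moves", "payload": {"deltas": [[0.001,0.0005,0.004,0,-0.2],[0.001,0.0005,0.008,0,-0.2],[0.001,0.0005,0.0118,0,-0.2],[0.001,0.0005,0.0118,0,-0.2],[0.001,0.0005,0.0118,0,-0.2]]}}

```text
time_s: 42.85
ee_pos: [526.3, 389.4, 217.6]
ee_rot: [-180.0, -0.0, 175.8]
force: [0.5, -0.1, -1.5]
gripper_width: 64.0
gripper_force: 35.0
```

>>> {"api": "apply_moves", "payload": {"deltas": [[0,0,0.0008,0,-0.2],[0,0,0.0008,0,-0.2],[0,0,0.0008,0,-0.2]]}}

```text
time_s: 43.15
ee_pos: [526.4, 389.4, 217.2]
ee_rot: [180.0, 0.0, 175.8]
force: [1.0, -0.2, -1.3]
gripper_width: 63.9
gripper_force: 35.0
```

>>> {"api": "apply_moves", "payload": {"deltas": [[0,0,0.0007,0,-0.2],[0,0,0.0007,0,-0.2],[0,0,0.0007,0,-0.2]]}}

```text
time_s: 43.45
ee_pos: [526.4, 389.5, 216.4]
ee_rot: [180.0, 0.0, 175.8]
force: [-0.6, -0.5, -0.9]
gripper_width: 63.8
gripper_force: 35.0
```

>>> {"api": "apply_moves", "payload": {"deltas": [[0,0,0.0006,0,-0.2],[0,0,0.0006,0,-0.2],[0,0,0.0006,0,-0.2]]}}

```text
time_s: 43.75
ee_pos: [526.4, 389.4, 216.4]
ee_rot: [180.0, 0.0, 175.8]
force: [-1.1, -1.3, 2.1]
gripper_width: 64.0
gripper_force: 35.0
```

Seated. Release and lift, then look from both cameras.

>>> {"api": "apply_moves", "payload": {"deltas": [[0,0,0,0,0.5],[0,0,0,0,0.7],[0,0,0,0,0.7],[0,0,0,0,0.7]]}}

```text
time_s: 44.15
ee_pos: [526.3, 389.5, 215.6]
ee_rot: [180.0, -0.0, 175.8]
force: [-0.0, -0.3, 0.7]
gripper_width: 77.4
gripper_force: 0.0
```

>>> {"api": "apply_moves", "payload": {"deltas": [[0,0,-0.02,0,0.7],[0,0,-0.05,0,0.7],[0,0,-0.08,0,0.8],[0,0,-0.08,0,1],[0,0,-0.08,0,1]]}}

```text
time_s: 44.65
ee_pos: [526.5, 389.5, 296.2]
ee_rot: [179.9, 0.1, 175.8]
force: [-0.3, -0.4, -0.4]
gripper_width: 91.0
gripper_force: 0.0
```

```bash
python3 -c "
from h import *
st();chk(1,5);plan((549.5,212.7,140,193.8),start=(526.3,389.4,296,175.8))"
```

```text
t 44.65 pos [526.5 389.5 296.2] rot [1.7995e+02 6.0000e-02 1.7577e+02] F [-0.28 -0.43 -0.43] w 91.0 q [ 35.5  23.9  69.5   0.   86.6 -50.3]
1 diff 5.7
5 diff 29.9
tx -0.0361 ty -0.1745 tz 0.1560 roll -0.314  rows>=5
```

>>> {"api": "apply_moves", "payload": {"deltas": [[-0.008,-0.04,0,0,1],[-0.016,-0.08,0,0,1],[-0.024,-0.12,0.01,0,1],[-0.03,-0.15,0.03,0,1],[-0.0361,-0.1745,0.05,0,1]]}}

```text
time_s: 45.2
ee_pos: [548.8, 210.6, 243.9]
ee_rot: [-179.9, -0.1, 175.7]
force: [-0.0, 0.2, -0.8]
gripper_width: 91.3
gripper_force: 0.0
```

>>> {"api": "apply_moves", "payload": {"deltas": [[0,0,0.04,-0.1,1],[0,0,0.08,-0.2,1],[0,0,0.12,-0.314,1],[0,0,0.146,-0.314,1],[0,0,0.146,-0.314,1]]}}

```text
time_s: 45.7
ee_pos: [545.5, 211.3, 94.4]
ee_rot: [-179.9, -0.7, -166.3]
force: [-0.4, -0.0, -0.5]
gripper_width: 91.3
gripper_force: 0.0
```

>>> {"api": "apply_moves", "payload": {"deltas": [[0,0,0,0,1],[0,0,0,0,1],[0,0,0,0,1]]}}

```text
time_s: 46.0
ee_pos: [550.5, 213.2, 101.5]
ee_rot: [180.0, 0.2, -166.2]
force: [0.7, 0.5, -0.1]
gripper_width: 91.0
gripper_force: 0.0
```

```bash
python3 -c "
from h import *
st();plan((549.5,212.7,22,193.8))
im=np.hstack([cv2.resize(cams.grab_frame('top')[115:285,190:425],None,fx=2.2,fy=2.2,interpolation=2),cv2.resize(cams.grab_frame('side')[105:275,230:355],None,fx=2.2,fy=2.2,interpolation=2)])
cv2.imwrite('pics/p3.png',im)"
```

```text
t 46.0 pos [550.5 213.2 101.5] rot [ 179.97    0.19 -166.23] F [ 0.66  0.45 -0.1 ] w 91.0 q [ 20.1  24.7  97.    0.   58.1 -83.7]
tx 0.0011 ty -0.0002 tz 0.0795 roll -0.001  rows>=2
```

View pics/p3.png

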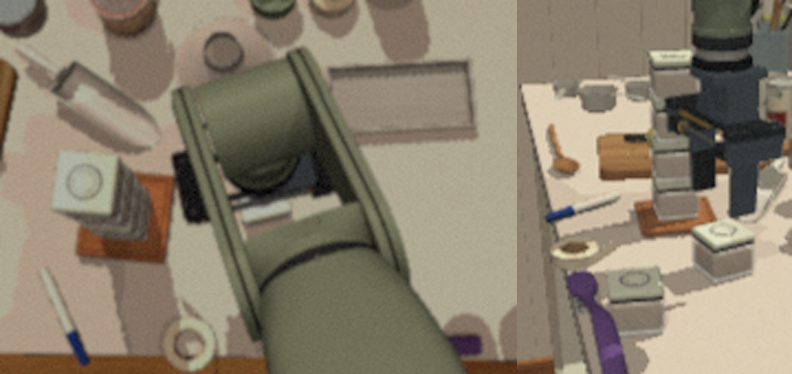

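The column is four high and straight. The side view shows canister 5 shifted (now px (284,230), was (295,235)); I'll locate it afterwards. Canister 1 is unmoved; picking it for the tray.

>>> {"api": "apply_moves", "payload": {"deltas": [[0.0006,0,0.03,0,1],[0.0006,0,0.06,0,1],[0.0006,0,0.079,0,1],[0.0006,0,0.079,0,1],[0.0006,0,0.079,0,1]]}}

```text
time_s: 46.6
ee_pos: [549.4, 212.8, 21.5]
ee_rot: [180.0, 0.1, -166.2]
force: [0.8, -0.1, -0.1]
gripper_width: 91.3
gripper_force: 0.0
```

>>> {"api": "apply_moves", "payload": {"deltas": [[0,0,0,0,-0.2],[0,0,0,0,-0.2],[0,0,0,0,-0.2],[0,0,0,0,-0.2],[0,0,0,0,-0.2]]}}

```text
time_s: 47.1
ee_pos: [549.4, 213.0, 21.6]
ee_rot: [180.0, 0.1, -166.3]
force: [-0.2, 0.2, 5.3]
gripper_width: 63.9
gripper_force: 34.9
```

>>> {"api": "apply_moves", "payload": {"deltas": [[0,0,0,0,-0.2],[0,0,-0.04,0,-0.2],[0,0,-0.085,0,-0.2],[0,0,-0.1,0,-0.2],[0,0,-0.1,0,-0.2]]}}

```text
time_s: 47.6
ee_pos: [550.1, 212.9, 122.9]
ee_rot: [180.0, 0.3, -166.2]
force: [-0.1, 0.5, -3.8]
gripper_width: 63.9
gripper_force: 34.9
```

```bash
python3 -c "
from h import *
st();plan((685.5,78.9,122,182.6),start=(549.5,212.7,122,193.8))
cv2.imwrite('pics/f1.png',np.hstack([cams.grab_frame('top')[125:285,250:425],cams.grab_frame('side')[180:340,230:405]]))"
```

```text
t 47.6 pos [550.1 212.9 122.9] rot [ 179.99    0.27 -166.23] F [-0.13  0.54 -3.75] w 63.9 q [ 20.   23.5  95.6  -0.   60.7 -83.7]
tx -0.1002 ty -0.1624 tz -0.0000 roll 0.195  rows>=4
```

>>> {"api": "apply_moves", "payload": {"deltas": [[-0.018,-0.03,0,0.07,-0.2],[-0.038,-0.062,0,0.14,-0.2],[-0.06,-0.097,0,0.195,-0.2],[-0.08,-0.13,0,0.195,-0.2],[-0.1002,-0.1624,0,0.195,-0.2]]}}

```text
time_s: 48.2
ee_pos: [684.2, 77.3, 117.4]
ee_rot: [-180.0, -0.3, -177.4]
force: [0.8, -0.2, -2.0]
gripper_width: 63.3
gripper_force: 34.9
```

>>> {"api": "apply_moves", "payload": {"deltas": [[0,0,0.03,0,-0.2],[0,0,0.06,0,-0.2],[0,0,0.07,0,-0.2],[0,0,0.07,0,-0.2],[0,0,0.07,0,-0.2]]}}

```text
time_s: 48.7
ee_pos: [685.1, 79.0, 50.8]
ee_rot: [180.0, 0.0, -177.4]
force: [0.8, -0.5, -2.3]
gripper_width: 63.9
gripper_force: 34.9
```

>>> {"api": "apply_moves", "payload": {"deltas": [[0,0,0,0,-0.2],[0,0,0,0,-0.2],[0,0,0,0,-0.2]]}}

```text
time_s: 49.0
ee_pos: [685.3, 78.9, 52.0]
ee_rot: [180.0, 0.1, -177.4]
force: [0.5, -0.4, -2.0]
gripper_width: 63.5
gripper_force: 34.9
```

```bash
python3 -c "
from h import *
st();plan((685.5,78.9,27,182.6))
im=np.hstack([cv2.resize(cams.grab_frame('top')[125:290,230:400],None,fx=2.3,fy=2.3,interpolation=2),cv2.resize(cams.grab_frame('side')[150:315,250:420],None,fx=2.3,fy=2.3,interpolation=2)])
cv2.imwrite('pics/p4.png',im)"
```

```text
t 49.0 pos [685.3  78.9  52. ] rot [ 1.7999e+02  1.2000e-01 -1.7739e+02] F [ 0.53 -0.38 -1.99] w 63.5 q [  5.6  35.5  85.2   0.   59.2 -87. ]
tx -0.0002 ty -0.0000 tz 0.0250 roll 0.000  rows>=1
```

View pics/p4.png

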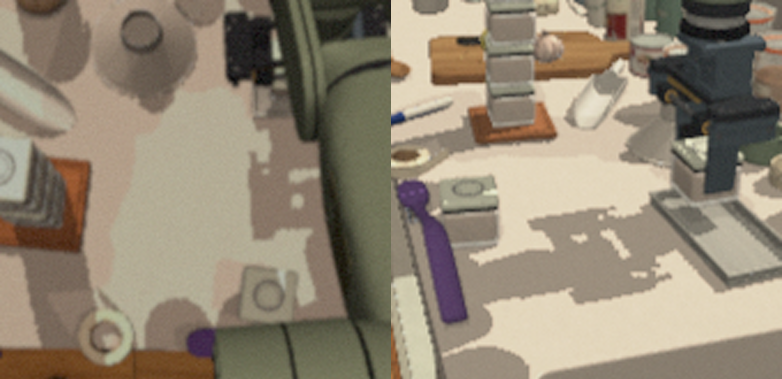

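The carried canister is above the left half of the tray; canister 5 now sits at top px (346,253). Lowering canister 1.

>>> {"api": "apply_moves", "payload": {"deltas": [[0,0,0.01,0,-0.2],[0,0,0.02,0,-0.2],[0,0,0.0245,0,-0.2],[0,0,0.0245,0,-0.2],[0,0,0.0245,0,-0.2]]}}

```text
time_s: 49.6
ee_pos: [684.7, 78.7, 25.7]
ee_rot: [180.0, -0.0, -177.4]
force: [-0.1, 0.7, -2.4]
gripper_width: 63.9
gripper_force: 34.9
```

>>> {"api": "apply_moves", "payload": {"deltas": [[0,0,0.001,0,-0.2],[0,0,0.0015,0,-0.2],[0,0,0.0015,0,-0.2]]}}

```text
time_s: 49.9
ee_pos: [684.8, 78.7, 24.7]
ee_rot: [180.0, -0.0, -177.4]
force: [-0.6, 0.7, -3.3]
gripper_width: 63.5
gripper_force: 34.9
```

>>> {"api": "apply_moves", "payload": {"deltas": [[0,0,0.001,0,-0.2],[0,0,0.001,0,-0.2],[0,0,0.001,0,-0.2]]}}

```text
time_s: 50.2
ee_pos: [685.0, 78.7, 24.5]
ee_rot: [180.0, 0.0, -177.4]
force: [-1.9, -0.6, 3.7]
gripper_width: 63.7
gripper_force: 34.9
```

>>> {"api": "apply_moves", "payload": {"deltas": [[0,0,0,0,0.5],[0,0,0,0,0.65],[0,0,0,0,0.65],[0,0,0,0,0.65]]}}

```text
time_s: 50.6
ee_pos: [684.9, 78.7, 23.5]
ee_rot: [180.0, 0.0, -177.4]
force: [-0.7, 0.6, -0.1]
gripper_width: 75.3
gripper_force: 0.0
```

>>> {"api": "apply_moves", "payload": {"deltas": [[0,0,-0.02,0,0.65],[0,0,-0.06,0,0.65],[0,0,-0.1,0,0.8],[0,0,-0.12,0,1],[0,0,-0.12,0,1]]}}

```text
time_s: 51.1
ee_pos: [687.1, 78.9, 147.9]
ee_rot: [180.0, 0.5, -177.4]
force: [0.2, 0.8, 0.3]
gripper_width: 90.4
gripper_force: 0.0
```

>>> {"api": "apply_moves", "payload": {"deltas": [[0.02,-0.04,0,0,1],[0.04,-0.08,0,0,1],[0.06,-0.12,0,0,1],[0.08,-0.16,0,0,1],[0.1,-0.2,0,0,1]]}}

```text
time_s: 51.6
ee_pos: [592.2, -126.8, 141.8]
ee_rot: [180.0, -0.2, -177.4]
force: [0.2, -0.3, -0.1]
gripper_width: 91.3
gripper_force: 0.0
```

```bash
python3 -c "
from h import *
st()
im=np.hstack([cv2.resize(cams.grab_frame('top')[215:285,300:370],None,fx=5.5,fy=5.5,interpolation=2),cv2.resize(cams.grab_frame('side')[170:280,250:430],None,fx=2.3,fy=3.5,interpolation=2)])
cv2.imwrite('pics/p5.png',im)"
```

```text
t 51.6 pos [ 592.2 -126.8  141.8] rot [ 1.7995e+02 -1.6000e-01 -1.7739e+02] F [ 0.19 -0.28 -0.1 ] w 91.3 q [ -13.2   24.1   91.6    0.    64.5 -105.8]
```

View pics/p5.png

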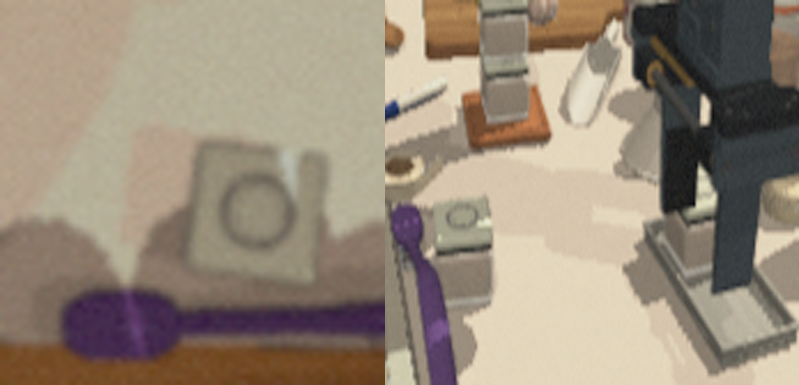

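Canister 5 stands upright with its button down. Lid corners in the crop are (203,142), (326,152), (314,284), (190,270); button at (258,212).

```bash
python3 -c "
from h import *
o=np.array([300,215])-0.41
P=at_z('top',np.array([(203,142),(326,152),(314,284),(190,270)])/5.5+o,60)[:,:2]
e=np.roll(P,-1,0)-P; a=(np.degrees(np.arctan2(e[:,1],e[:,0]))+45)%90-45
print(P.mean(0),a,np.linalg.norm(e,axis=1)); b=at_z('top',np.array([(258,212)])/5.5+o,60.5)[0]; print(b)
c=(P.mean(0)+b[:2])/2
plan((c[0],c[1],100,180+a.mean()),start=(590.5,-124.5,143.5,182.6)); print(c,a.mean())"
```

```text
[414.77303213 110.39757652] [-3.89894653 -5.69156056 -5.60130921 -5.68715799] [59.98005275 63.50540147 59.94603016 61.72353681]
[414.57998964 110.55599461  60.5       ]
tx 0.1650 ty 0.2427 tz 0.0435 roll 0.136  rows>=7
[414.67651089 110.47678556] -5.219743569598938
```

>>> {"api": "apply_moves", "payload": {"deltas": [[0.02,0.03,0,0,1],[0.045,0.066,0,0,1],[0.07,0.103,0,0,1],[0.095,0.14,0,0,1],[0.12,0.176,0,0,1]]}}

```text
time_s: 52.2
ee_pos: [464.2, 46.6, 142.4]
ee_rot: [180.0, -0.1, -177.4]
force: [0.9, 0.7, -0.2]
gripper_width: 91.3
gripper_force: 0.0
```

>>> {"api": "apply_moves", "payload": {"deltas": [[0.02,0.03,0.01,0.06,1],[0.045,0.0667,0.03,0.136,1],[0.045,0.0667,0.0435,0.136,1],[0.045,0.0667,0.0435,0.136,1],[0.045,0.0667,0.0435,0.136,1]]}}

```text
time_s: 52.7
ee_pos: [418.2, 109.6, 99.8]
ee_rot: [-180.0, -0.0, 174.8]
force: [0.2, -0.6, -0.2]
gripper_width: 91.5
gripper_force: 0.0
```

>>> {"api": "apply_moves", "payload": {"deltas": [[0,0,0,0,1],[0,0,0,0,1],[0,0,0,0,1],[0,0,0,0,1]]}}

```text
time_s: 53.1
ee_pos: [418.6, 109.1, 100.5]
ee_rot: [180.0, 0.0, 174.8]
force: [-1.2, 0.5, 0.5]
gripper_width: 91.3
gripper_force: 0.0
```

```bash
python3 -c "
from h import *
st();plan((414.7,110.5,22,174.8))"
```

```text
t 53.1 pos [418.6 109.1 100.5] rot [1.7998e+02 4.0000e-02 1.7475e+02] F [-1.19  0.54  0.46] w 91.3 q [ 13.1  12.2 117.    0.   50.8 -71.7]
tx 0.0040 ty 0.0010 tz 0.0785 roll -0.001  rows>=2
```

>>> {"api": "apply_moves", "payload": {"deltas": [[0.004,0.001,0.02,0,1],[0.004,0.001,0.05,0,1],[0.004,0.001,0.0783,0,1],[0.004,0.001,0.0783,0,1],[0.004,0.001,0.0783,0,1]]}}

```text
time_s: 53.6
ee_pos: [414.5, 110.7, 22.2]
ee_rot: [-180.0, -0.0, 174.8]
force: [-0.2, -1.1, 0.3]
gripper_width: 91.1
gripper_force: 0.0
```

>>> {"api": "apply_moves", "payload": {"deltas": [[0,0,0,0,-0.2],[0,0,0,0,-0.2],[0,0,0,0,-0.2],[0,0,0,0,-0.2],[0,0,0,0,-0.2]]}}

```text
time_s: 54.1
ee_pos: [414.8, 111.0, 22.7]
ee_rot: [180.0, 0.1, 174.8]
force: [-1.9, 0.3, 6.0]
gripper_width: 63.8
gripper_force: 34.8
```

>>> {"api": "apply_moves", "payload": {"deltas": [[0,0,0,0,-0.2],[0,0,-0.04,0,-0.2],[0,0,-0.085,0,-0.2],[0,0,-0.11,0,-0.2],[0,0,-0.11,0,-0.2]]}}

```text
time_s: 54.6
ee_pos: [416.6, 111.2, 135.0]
ee_rot: [179.9, 0.4, 174.8]
force: [-0.4, 0.5, -2.5]
gripper_width: 64.1
gripper_force: 34.7
```

```bash
python3 -c "
from h import *
st();plan((689.7,-13.1,132,182.6),start=(414.7,110.5,132,174.8))"
```

```text
t 54.6 pos [416.6 111.2 135. ] rot [179.86   0.43 174.81] F [-0.36  0.5  -2.47] w 64.1 q [ 13.4   9.4 114.5  -0.   55.6 -71.4]
tx -0.2851 ty -0.0982 tz -0.0000 roll -0.136  rows>=7
```

>>> {"api": "apply_moves", "payload": {"deltas": [[-0.03,-0.01,0,0,-0.2],[-0.07,-0.024,0,0,-0.2],[-0.11,-0.038,0,0,-0.2],[-0.15,-0.052,0,0,-0.2],[-0.19,-0.065,0,0,-0.2]]}}

```text
time_s: 55.1
ee_pos: [597.7, 27.8, 129.3]
ee_rot: [-180.0, -0.2, 174.8]
force: [0.5, 0.7, -1.1]
gripper_width: 64.3
gripper_force: 34.7
```

>>> {"api": "apply_moves", "payload": {"deltas": [[-0.04,-0.014,0,-0.07,-0.2],[-0.07,-0.024,0,-0.136,-0.2],[-0.095,-0.0332,0,-0.136,-0.2],[-0.095,-0.0332,0.02,-0.136,-0.2],[-0.095,-0.0332,0.04,-0.136,-0.2]]}}

```text
time_s: 55.6
ee_pos: [688.9, -13.5, 88.6]
ee_rot: [180.0, -0.2, -177.5]
force: [0.3, -0.2, -1.5]
gripper_width: 64.1
gripper_force: 34.7
```

>>> {"api": "apply_moves", "payload": {"deltas": [[0,0,0,0,-0.2],[0,0,0,0,-0.2],[0,0,0,0,-0.2],[0,0,0,0,-0.2]]}}

```text
time_s: 56.0
ee_pos: [689.7, -12.8, 93.0]
ee_rot: [-180.0, 0.1, -177.4]
force: [0.1, 0.1, -1.5]
gripper_width: 63.9
gripper_force: 34.7
```

```bash
python3 -c "
from h import *
st();plan((689.7,-13.1,50,182.6))"
```

```text
t 56.0 pos [689.7 -12.8  93. ] rot [-1.7999e+02  1.1000e-01 -1.7740e+02] F [ 0.12  0.08 -1.46] w 63.9 q [ -2.   33.4  82.7   0.   63.8 -94.6]
tx 0.0001 ty -0.0003 tz 0.0430 roll 0.000  rows>=1
```

>>> {"api": "apply_moves", "payload": {"deltas": [[0,0,0.025,0,-0.2],[0,0,0.05,0,-0.2],[0,0,0.06,0,-0.2],[0,0,0.0645,0,-0.2],[0,0,0.0645,0,-0.2]]}}

```text
time_s: 56.5
ee_pos: [689.6, -12.8, 27.8]
ee_rot: [180.0, 0.0, -177.4]
force: [-0.5, 1.1, -1.5]
gripper_width: 64.0
gripper_force: 34.7
```

>>> {"api": "apply_moves", "payload": {"deltas": [[0,0,0,0,-0.2],[0,0,0.001,0,-0.2],[0,0,0.001,0,-0.2]]}}

```text
time_s: 56.8
ee_pos: [689.6, -12.9, 27.2]
ee_rot: [-180.0, 0.1, -177.4]
force: [-0.2, 0.1, -1.9]
gripper_width: 64.0
gripper_force: 34.7
```

>>> {"api": "apply_moves", "payload": {"deltas": [[0,0,0.001,0,-0.2],[0,0,0.001,0,-0.2],[0,0,0.001,0,-0.2]]}}

```text
time_s: 57.1
ee_pos: [689.4, -12.9, 25.7]
ee_rot: [180.0, 0.0, -177.4]
force: [-0.4, 0.1, -0.5]
gripper_width: 64.0
gripper_force: 34.7
```

Nearly touching; 0.7 mm more, then release, lift and withdraw for a final look.

>>> {"api": "apply_moves", "payload": {"deltas": [[0,0,0.0007,0,-0.2],[0,0,0.0007,0,-0.2],[0,0,0.0007,0,0.3],[0,0,0.0007,0,0.6],[0,0,0.0007,0,0.6]]}}

```text
time_s: 57.6
ee_pos: [689.3, -12.9, 24.5]
ee_rot: [180.0, 0.0, -177.4]
force: [-0.5, 0.1, -0.6]
gripper_width: 73.1
gripper_force: 0.0
```

>>> {"api": "apply_moves", "payload": {"deltas": [[0,0,0,0,0.6],[0,0,-0.03,0,0.6],[0,0,-0.07,0,0.6],[0,0,-0.11,0,0.6],[0,0,-0.14,0,0.6]]}}

```text
time_s: 58.1
ee_pos: [689.9, -12.9, 167.2]
ee_rot: [-180.0, 0.1, -177.4]
force: [0.6, 0.3, 0.7]
gripper_width: 72.6
gripper_force: 0.0
```

>>> {"api": "apply_moves", "payload": {"deltas": [[0.035,-0.02,0,0,0.6],[0.075,-0.04,0,0,0.6],[0.115,-0.06,0,0,0.6],[0.155,-0.08,0,0,0.6],[0.195,-0.1,0,0,0.6]]}}

```text
time_s: 58.6
ee_pos: [497.2, -122.2, 164.5]
ee_rot: [-180.0, -0.0, -177.4]
force: [0.5, -0.5, -0.0]
gripper_width: 73.3
gripper_force: 0.0
```

>>> {"api": "apply_moves", "payload": {"deltas": [[0.03,-0.03,0,0,0.6],[0.06,-0.06,0,0,0.6],[0.09,-0.09,0,0,0.6],[0.09,-0.09,0,0,0.6],[0.09,-0.09,0,0,0.6]]}}

```text
time_s: 59.1
ee_pos: [412.9, -216.0, 164.8]
ee_rot: [180.0, 0.0, -177.5]
force: [0.5, 0.4, -0.1]
gripper_width: 73.4
gripper_force: 0.0
```

```bash
python3 -c "
from h import *
st()
t=cams.grab_frame('top');s=cams.grab_frame('side')
rs=lambda a,f:cv2.resize(a,None,fx=f,fy=f,interpolation=2)
im=np.hstack([np.vstack([rs(t[170:270,200:300],3),rs(t[125:191,322:422],3)[:198]]),rs(s[105:271,260:440],3)])
print(im.shape);cv2.imwrite('pics/p6.png',im[:, :800])"
```

```text
t 59.1 pos [ 412.9 -216.   164.8] rot [ 1.7998e+02  4.0000e-02 -1.7755e+02] F [ 0.48  0.39 -0.08] w 73.4 q [ -29.1   10.8  107.7    0.    61.5 -121.5]
(498, 840, 3)
```

View pics/p6.png

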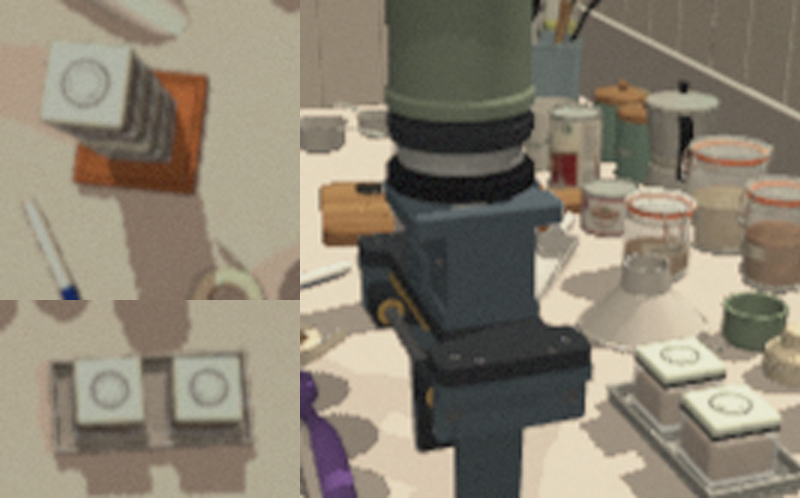

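Both tray canisters stand flat inside the rim, at crop (110,391) and (208,389). The column's side edges run straight to the top lid, at (89,85). I'll check the positions and hand in if they are within limits.

```bash
python3 -c "
from h import *
P=at_z('top',np.array([(53,41),(136,44),(126,130),(42,123)])/3+[200,170]-.33,254)[:,:2]
e=np.roll(P,-1,0)-P;a=(np.degrees(np.arctan2(e[:,1],e[:,0]))+45)%90-45
b=at_z('top',np.array([(86,84)])/3+[200,170]-.33,254.5)[0,:2]
print('top lid',P.mean(0),a.mean(),'btn',b)
T=at_z('top',np.array([(110,91),(208,89)])/3+[322,125]-.33,63)[:,:2]; r=np.radians(2.6);d=T-[687.6,32.9]
print('tray frame',d@np.array([[np.cos(r),-np.sin(r)],[np.sin(r),np.cos(r)]]))
ok=np.hypot(*(P.mean(0)-[526.2,389.2]))<7
print(ok)
if ok: print(env.job_done())"
```

```text
top lid [526.86423509 385.38529756] -3.3624614110286295 btn [526.90755917 387.69321223]
tray frame [[ -0.52376179  44.31878344]
 [ -1.66084465 -46.63164003]]
True
the job is handed in; nothing more can be done
None
```

All six canisters are closed and the job was handed in at about 59 s; no verdict came back. The four firm ones are in one column, its top lid about 2–4 mm from the stand's centre. The two light ones are side by side in the tray, one of which had been knocked aside and was found again before picking.

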